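# Lock a sanding drum on its spindle with a push-on spring clip

### The job

Put the large brown sanding drum with the black rim, black rim up, all the way down onto the upright spindle of the green sander base, then lock it there by pressing the steel spring clip (orange grip) sideways into the groove of the spindle until it is fully home. Press the clip in slowly and stop as soon as it is home, without ramming it against the spindle; let go at the end and leave everything else on the bench where it is.

Things in the scene. Friction and masses are not known exactly. Their poses are not given: they have to be found in the camera images.
- spindle: Fixed sander: green base 150 x 150 x 18 mm with a black switch box, 18 mm high, on its +x side (to x = 114 mm); origin at the centre of its underside, z up on the spindle's axis. Dark collar, diameter 44, top at z = 25; rigid steel spindle, diameter 24, to z = 94; brass-coloured groove, diameter 18, from z = 71 to 80 all round; head above it, diameter 24, tapering to 14 mm.
- groove (a point): Point on the spindle's axis at the height of the groove's lower wall (71 mm above the bench). The clip's origin must end up here. The groove is 9 mm high; the clip's wire is 6 mm thick.
- collar (a point): Point on the spindle's axis at the top of the collar (25 mm above the bench), where the drum's underside must rest.
- drum: Loose sanding drum, a brown tube with a 9 mm black rubber rim at its top: outer diameter 56, bore 30 (through), height 45 mm, about 0.22 kg. Origin at the centre of its underside, z up. It stands upright on the bench. Seated on the collar, its top is 70 mm above the bench, 1 mm below the groove's lower wall.
- clip: Loose open fork of steel wire, 6 mm thick, lying flat, with an orange grip behind; 65 g. Origin: on the underside, at the point that lies on the spindle's axis when home. z up; +x is the way it is pushed on, mouth first. A bridge at x = -12 mm stops against the groove's core; two sprung, slippery prongs at y = +-13 mm run to flared tips that end at x = 16 mm, 26 mm apart inside.
- clip_throat (a point): Middle of the clip's throat (14 mm wide, x = 3.5, z = 3 mm of the clip), where the prongs are closest. The 18 mm core spreads them: from 11 mm short of home the push grows to 14 to 20 N about 7 mm short, then the clip snaps on, still drawn home when let go. After that force rises only as the bridge is home: some 12 to 25 N of push there is plenty; over 45 N on the bridge is ramming.
- clip_grip (a point): Centre of the clip's upright orange grip post (16 x 16 mm, 40 mm high from the clip's underside), at x = -50, z = 26 mm of the clip; its faces lie along the clip's x and y. An orange bar 12 mm wide, 6 mm high joins it to the bridge. When home, 30 mm lie between post and spindle for a finger. The clip may be pushed on from any side of the spindle.
- bridge: The clip's straight cross wire, 6 mm thick and 31 mm long, at x = -12 mm of the clip, behind the mouth; origin at its middle, axes as the clip's. It touches the groove's core when the clip is home.
- board: Fixed plywood board, 130 x 110 x 6 mm, on which the clip lies at the start; origin at the centre of its underside.
- spare_drum: Bystander: smaller dark drum, diameter 40, height 40 mm; origin at the centre of its underside.
- disc: Bystander: white disc, diameter 50, 8 mm thick.
- tub_a: Bystander: white tub of veneer pieces, 100 x 100 x 45 mm.
- tub_b: Bystander: second white tub, 100 x 100 x 45 mm.
- tin: Bystander: open metal tin, 110 x 80 x 35 mm.
- chisel: Bystander: chisel with a blue handle, 290 mm long, along its x.
- pencil: Bystander: blue pencil, 180 mm long, along its x.
Mind the look-alikes: they are no part of the job. Several things look just like the drum: the one meant starts farthest to the robot's left. What is shaped like the spindle but pink is not meant.

How it is judged:
On the way, in this order (a step that is already met when the one before it is completed fails the run):
1. the drum is fully down on the spindle's collar (horizontal distance between drum and collar below 0.005 m and z of drum in the frame of collar below 0.002 m and angle between drum's own z axis and vertical below 0.06 rad), for 0.2 s.
2. the clip is home in the groove, over the seated drum (all of step 1 and horizontal distance between clip and groove below 0.0025 m and z of clip in the frame of groove between -0.002 and 0.005 m and angle between clip's own z axis and vertical below 0.15 rad), for 0.2 s.
At the end, for the whole second after the job is handed in: Drum upright on the collar (within 2 mm of its top, 5 mm of the axis, tilt < 0.06 rad); clip home: origin within 2.5 mm of the spindle axis, underside from 2 mm below to 5 mm above the groove's lower wall, tilt < 0.15 rad; both at rest (all of step 2 and linear speed of each of clip, drum below 0.02 m/s); the robot touches nothing.
It fails at once if the clip is rammed home: more than 45 N between the clip's bridge and the spindle (contact force between bridge and spindle above 45 N).
It fails at once if another thing on the bench is pushed more than 40 mm away (distance of any of spare_drum, disc, tub_a, tub_b, tin, chisel, pencil from where it was at the start of the episode above 0.04 m).
It also fails if it takes over 67 s, if anything falls off the work surface, if the arm or the gripper's body presses on something with over 40 N, if the wrist force passes 120 N, or if a joint passes its speed limit or range.

### The arm

A 7-joint arm with a two-finger parallel gripper is mounted at the origin on the work surface. World frame = base frame: x ahead of the robot, y to its left, z up, the work surface at z = 0. Lengths are in m, angles in rad, forces in N, time in s.
With the tool pointing down it reaches from about 0.425 to 0.925 m from the base axis. Payload 6.8 kg.
Tool frame: the origin (TCP) lies on the front face of the gripper's body, between the roots of the fingers; the fingertips stand 73 mm ahead of it and the grasp point (between the pads) lies 54 mm ahead of it; z points along the fingers, y is the direction in which the jaws open and shut (so a half turn about z gives the same grasp; the last joint's range is limited). The gripper opens to 85 mm and grips with 20 to 120 N. Pads are 22 mm wide; open, the fingers measure 114 mm over their backs; the gripper's body (76 mm by 85 mm) begins 54 mm behind the grasp point. The pads swing forward as they close: fully open they stand 13 mm farther back than shut.
Start: joints at [1.19, 0.477, 0.022, 1.555, -0.011, 1.109, -0.083], TCP at [0.182, -0.65, 0.304] pointing down, gripper open.
Joint ranges: [-2.96, 2.96], [-0.34, 2.1], [-1.41, 1.46], [0.24, 2.44], [-1.37, 4.51], [0.17, 1.92], [-2.96, 2.96]. Speed limits (rad/s): [2.39, 2.39, 3.14, 3.14, 3.14, 3.14, 3.14].

### API

Orientations are given as a 3x3 rotation matrix whose columns are the frame's x, y, z axes.
In Python, from station import * gives the robot as it stands.
- The arm moves only by the shell command python3 -m handwheel 'ROWS' [FORCE]. ROWS is JSON, a list of rows, each an object of numbers: "ax", "ay", "az": the turn, a rotation vector about the tool's x, y, z in units of 8 degrees (1.0 is 8 degrees); "dx", "dy", "dz": the shift along the tool's x, y, z in units of 50 mm (1.0 is 50 mm); "claw": the finger opening in mm, from 0 to 85.4. In form: [{"ax": .., "ay": .., "az": .., "dx": .., "dy": .., "dz": .., "claw": ..}, ...]. A call has exactly 10 rows; each row is the pose to reach, as a shift and turn from the pose commanded when the call began, along the tool's axes at that moment; what a row does not reach only later rows make up. A row lasts 1/10 s, in which the tool goes at most 50 mm and 8.59 degrees, less where a joint would pass 70% of its speed; a pose out of reach is approached as far as the arm can. A call with a gripper value outside its range is refused whole. The fingers move at their own pace and stop on an object; FORCE is the grip in N (left out, the last holds). Time passes only in rows, so rows that repeat a pose let the fingers close, or fill a call up. It gives the time, the measured TCP pose, the force and the opening at its end, in the units of the state.
- get_obs(): the state, without advancing time (a new reading comes with each control period).
- snapshot(name): name is "side" or "top"; returns a dict with "frame" (420x560x3 uint8, red, green, blue), "z_map" (420x560 float32, m along the optical axis (not along the pixel's ray), 0 where there is no reading), "fx", "fy", "cx", "cy" (pixels), "dist" ([k1, k2, p1, p2, k3] as OpenCV has them; the pictures are not rectified), "origin" and "attitude" of the camera in the world. Camera axes: x right, y up, looking along -z (the intrinsics and any distortion apply to the point x, -y, -z); pixel columns grow to the right and rows downward; lengths in m; the calibration is good to about 2 mm. A picture is of the moment at which its call begins.
- close_job(): hands the job in, once; it reports no verdict.
The state is a dict: "clock": time; "joint_pos": joint angles; "qvel": joint speeds; "joint_efforts": joint torques, N m; "eef_pos": TCP position; "eef_rot": TCP orientation; "force": force on the tool from outside, world axes, zero at the start; "wrist_torque": the same for the moment, N m; "width": opening from 0.0 (shut) to 1.0 (fully open).
Only numpy, scipy, OpenCV 4.12 (cv2) and the standard library are available. Lean on these libraries where they do the work, as an engineer would, in place of code of your own. Each camera call takes 0.05 s, during which the arm holds its last target.

## Working session

There is one attempt and no reset: what is moved stays moved. The work goes in short steps, Python scripts to look and compute and a shell command to move; the robot and the scene stay as the last step left them, time stands still between calls to the robot, and variables do not carry over. Pictures are saved under pics/ and viewed, and the job is handed in when it is done.

```bash
ls; mkdir -p pics; cat > h.py <<'E'
from station import *
import numpy as np, cv2
def snap(n,tag):
    s=snapshot(n); cv2.imwrite(f'pics/{tag}.png',s['frame'][:,:,::-1]); np.savez(f'{tag}.npz',**{k:np.array(v) for k,v in s.items()}); return s
E
python3 - <<'E'
from h import *
o=get_obs(); print({k:np.round(v,3).tolist() for k,v in o.items()})
for n in('side','top'):
    s=snap(n,n+'0'); print(n,s['fx'],s['fy'],s['cx'],s['cy'],s['dist'],s['origin'],s['attitude'])
E
```

```text
pics
{'clock': 0.0, 'joint_pos': [1.19, 0.478, 0.022, 1.556, -0.011, 1.109, -0.083], 'qvel': [0.0, -0.0, 0.002, 0.0, 0.001, -0.0, -0.001], 'joint_efforts': [0.001, -59.645, 1.608, -28.12, 0.012, 0.009, -0.0], 'eef_pos': [0.182, -0.65, 0.303], 'eef_rot': [[0.963, 0.269, -0.001], [0.269, -0.963, 0.002], [-0.0, -0.002, -1.0]], 'force': [0.014, -0.388, -0.133], 'wrist_torque': [-0.025, -0.007, 0.024], 'width': 0.996}
side 423.91675273366616 423.91675273366616 274.65262667625626 214.3392393527566 [0.03572862 0.         0.         0.         0.        ] [0.19234779 0.9181545  0.69456001] [[-0.94593196  0.18252259 -0.26813846]
 [-0.32422854 -0.55604495  0.76530377]
 [-0.00941181  0.81086344  0.58515973]]
top 389.3443930194524 389.3443930194524 276.7540987700264 208.4824513709617 [-0.11270212  0.          0.          0.          0.        ] [0.27038276 0.08978323 0.97489176] [[ 0.05381145  0.97431085 -0.218684  ]
 [-0.99854116  0.0534823  -0.00742881]
 [ 0.00445776  0.21876473  0.97576745]]
```

View pics/side0.png

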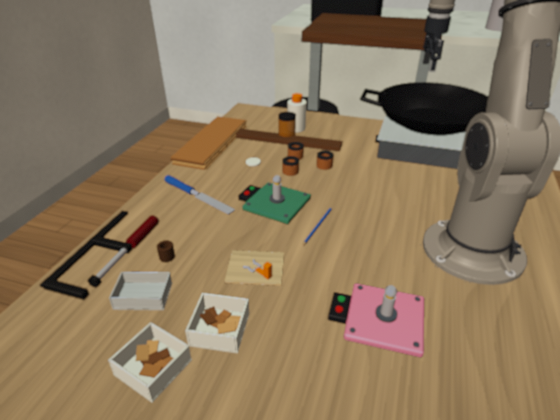

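View pics/top0.png

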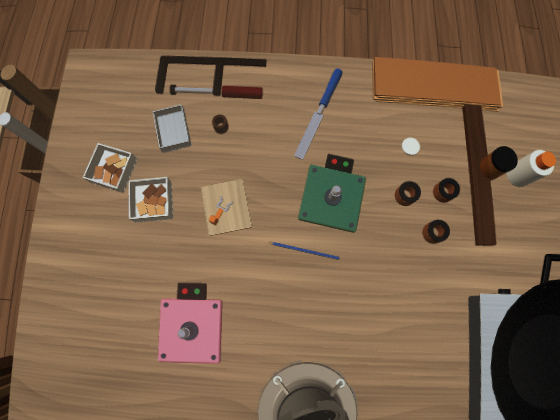

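Candidates for the drum, in the top view: (408,192), (447,189) and (436,231). The dark spare at (220,123) and the jar at (500,163) are not drums. The leftmost (largest y) is (408,192). The green base is at (333,198) and the pink decoy at (190,331). The clip is on the board at (220,208).

```bash
cat >> h.py <<'E'
def ray(s,uv):
    K=np.array([[s['fx'],0,s['cx']],[0,s['fy'],s['cy']],[0,0,1.]])
    p=cv2.undistortPoints(np.array(uv,float).reshape(-1,1,2),K,np.array(s['dist'],float)).reshape(-1,2)
    d=np.c_[p[:,0],-p[:,1],-np.ones(len(p))]@np.array(s['attitude']).T
    return np.array(s['origin']),d
def plane(s,uv,z):
    o,d=ray(s,uv); t=(z-o[2])/d[:,2]; return o+t[:,None]*d
def proj(s,P):
    K=np.array([[s['fx'],0,s['cx']],[0,s['fy'],s['cy']],[0,0,1.]])
    c=(np.atleast_2d(P)-np.array(s['origin']))@np.array(s['attitude']); c=c*[1,-1,-1]
    return cv2.projectPoints(c,np.zeros(3),np.zeros(3),K,np.array(s['dist'],float))[0].reshape(-1,2)
def cloud(s):
    z=np.array(s['z_map']);h,w=z.shape
    vv,uu=np.mgrid[:h,:w]; o,d=ray(s,np.c_[uu.ravel(),vv.ravel()])
    P=o+d*z.ravel()[:,None]; P[z.ravel()==0]=np.nan; return P.reshape(h,w,3)
def load(t):
    f=np.load(t+'.npz'); return {k:f[k] for k in f}
def crop(s,x,y,w,h,k,name):
    im=s['frame'][y:y+h,x:x+w,::-1]; cv2.imwrite(f'pics/{name}.png',cv2.resize(im,None,fx=k,fy=k,interpolation=cv2.INTER_CUBIC))
E
python3 - <<'E'
from h import *
t=load('top0'); s=load('side0')
crop(t,290,140,200,110,4,'c_drum'); crop(t,190,165,80,80,7,'c_clip'); crop(s,210,235,90,60,8,'c_clips');crop(s,230,130,120,100,6,'c_drums')
P=cloud(t); Q=cloud(s)
for uv in[(408,192),(447,189),(436,231)]:
    print(plane(t,[uv],.045))
for n,C in(('t',P),('s',Q)):
  z=C[:,:,2]
  x0,x1=((380,470) if n=='t' else (270,340)); y0,y1=((165,250) if n=='t' else (135,180))
  m=np.zeros(z.shape,np.uint8); m[y0:y1,x0:x1]=(z[y0:y1,x0:x1]>.038)&(z[y0:y1,x0:x1]<.055)
  k,l,st,c=cv2.connectedComponentsWithStats(m)
  for i in range(1,k):
    if st[i,4]<30: continue
    pts=C[l==i]; (cx,cy),r=cv2.minEnclosingCircle(pts[:,:2].astype(np.float32)); print(n,c[i],st[i,4],(cx,cy),r,np.median(pts[:,2]))
  # spindle head
  x0,x1,y0,y1=(300,365,165,230) if n=='t' else (245,310,165,215)
  sub=C[y0:y1,x0:x1].reshape(-1,3)
  for a,b in((.015,.021),(.03,.07),(.07,.1)):
    q=sub[(sub[:,2]>a)&(sub[:,2]<b)]; print(n,a,len(q),q.mean(0),q.min(0),q.max(0))
  
E
```

```text
[[ 0.53915071 -0.22964393  0.045     ]]
[[ 0.55310619 -0.33206649  0.045     ]]
[[ 0.44343202 -0.29890868  0.045     ]]
t [448.83834586 188.15413534] 266 (0.5570309162139893, -0.33714184165000916) 0.028270462527871132 0.04487827704366737
t [409.54545455 191.26573427] 286 (0.5423582196235657, -0.23458252847194672) 0.028543559834361076 0.045414267417254184
t [438.13780919 230.35689046] 283 (0.44661852717399597, -0.3050793707370758) 0.028015075251460075 0.04528814011869453
t 0.015 2848 [ 0.52443786 -0.04265522  0.0181962 ] [ 0.44171779 -0.12432634  0.01500766] [0.61163923 0.03861275 0.02099791]
t 0.03 48 [ 0.51496254 -0.03813603  0.0512213 ] [ 0.5100932  -0.05169304  0.03149167] [ 0.52626685 -0.03043386  0.0699559 ]
t 0.07 96 [ 0.52061543 -0.04117804  0.08845317] [ 0.51070065 -0.05311512  0.07015376] [ 0.53469522 -0.03126447  0.09697388]
s [295.09278351 145.67010309] 97 (0.557172417640686, -0.3330618441104889) 0.030029917135834694 0.041786780768478526
s [324.74747475 154.58585859] 99 (0.4422922134399414, -0.302987664937973) 0.030296053737401962 0.04164051893690435
s [290.08928571 160.30357143] 112 (0.540055513381958, -0.23197035491466522) 0.028641439974308014 0.04194827463235323
s 0.015 1056 [ 0.52738977 -0.04144425  0.01674056] [ 0.44075013 -0.23236483  0.0150112 ] [0.62925968 0.03387357 0.02084047]
s 0.03 136 [ 0.52240037 -0.07582013  0.04700309] [ 0.50951308 -0.22434662  0.03006106] [ 0.55510702 -0.02602999  0.06984959]
s 0.07 61 [ 0.52031275 -0.03598669  0.0839907 ] [ 0.51102669 -0.05214624  0.07026323] [ 0.53074803 -0.02774386  0.09478651]
```

View pics/c_drum.png

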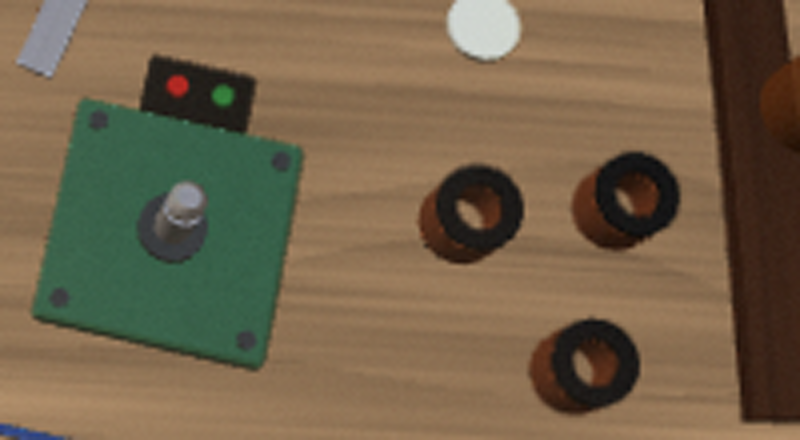

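View pics/c_clip.png

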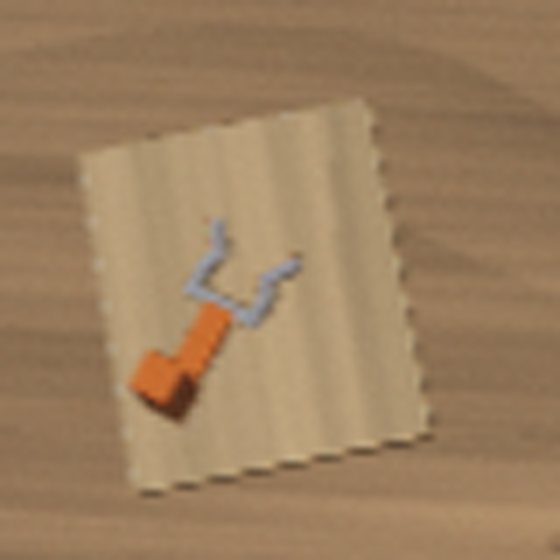

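View pics/c_clips.png

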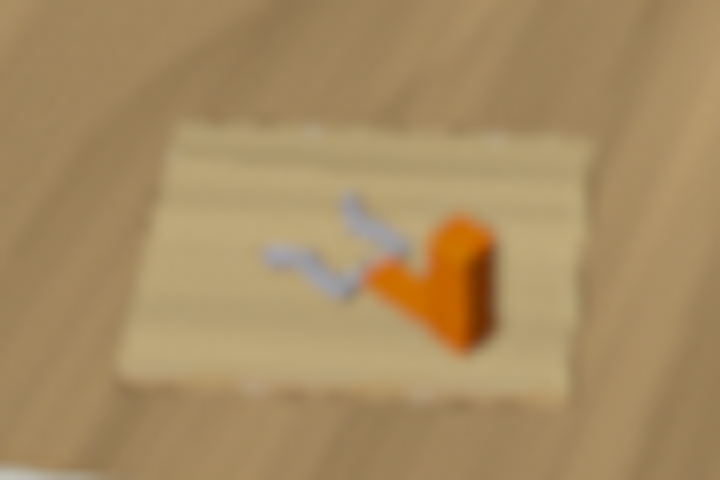

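View pics/c_drums.png

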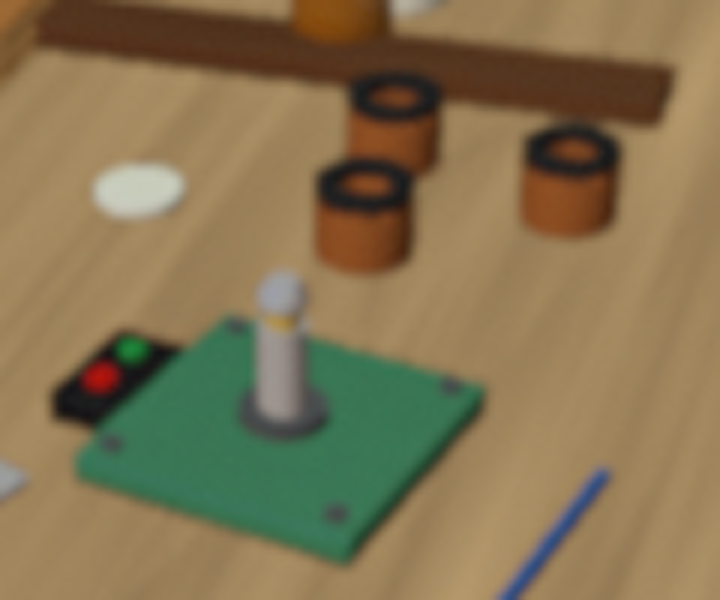

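The crops confirm the choice: the drum at top px (408,192) has its black rim up, and the clip's mouth points up and to the right in the top view. Next I'll measure precisely.

```bash
python3 - <<'E'
from h import *
t=load('top0'); s=load('side0')
for n,im in(('t',t),('s',s)):
    C=cloud(im); hsv=cv2.cvtColor(im['frame'],cv2.COLOR_RGB2HSV).astype(int); H,S,V=hsv[...,0],hsv[...,1],hsv[...,2]
    g=((H>65)&(H<95)&(S>100)).astype(np.uint8)
    k,l,st,c=cv2.connectedComponentsWithStats(g); i=1+np.argmax(st[1:,4])
    ct=max(cv2.findContours((l==i).astype(np.uint8),0,2)[0],key=cv2.contourArea)
    h=cv2.convexHull(ct); P=plane(im,h.reshape(-1,2)+0.0,.018)[:,:2]
    r=cv2.minAreaRect((P*1000).astype(np.float32)); print(n,'green',r)
    # orange clip
    if n=='t': w=(190,165,270,245)
    else: w=(210,235,300,295)
    m=np.zeros_like(g); sl=np.s_[w[1]:w[3],w[0]:w[2]]
    m[sl]=((H<14)&(S>190)&(V>120))[sl]
    q=C[m>0]; print(n,'orange n',len(q),'z',np.percentile(q[:,2],[2,50,90,98]))
    for zc in(.036,.040,):
      top=q[q[:,2]>zc]; print(n,'top',len(top),top.mean(0),top.min(0),top.max(0))
    v,u=np.nonzero(m&(C[...,2]>.04)); print('px',u.mean(),v.mean())
    low=q[q[:,2]<.02]; print('bar',len(low),low.mean(0))
    b=np.zeros_like(g); b[sl]=((H>95)&(H<140)&(S>25)&(V>90))[sl]
    v,u=np.nonzero(b); pp=plane(im,np.c_[u,v],.010); print('wire',len(u),pp.mean(0)); 
    for a,bb,p in sorted(zip(u,v,pp[:,:2].round(4).tolist()),key=lambda x:x[1]): print((a,bb),p,end=' ')
    print()
E
```

```text
t green ((523.4083251953125, -42.23936462402344), (143.40972900390625, 143.95260620117188), 79.8818359375)
t orange n 46 z [nan nan nan nan]
t top 23 [0.44437621 0.25182548 0.04616615] [0.43646345 0.24547102 0.04362405] [0.45160056 0.25759109 0.04953516]
t top 23 [0.44437621 0.25182548 0.04616615] [0.43646345 0.24547102 0.04362405] [0.45160056 0.25759109 0.04953516]
px 212.47826086956522 218.7391304347826
bar 22 [0.46514169 0.24411314 0.01228393]Traceback (most recent call last):
  File "<stdin>", line 21, in <module>
  File "h.py", line 11, in plane
    o,d=ray(s,uv); t=(z-o[2])/d[:,2]; return o+t[:,None]*d
        ~~~^^^^^^
  File "h.py", line 7, in ray
    p=cv2.undistortPoints(np.array(uv,float).reshape(-1,1,2),K,np.array(s['dist'],float)).reshape(-1,2)
      ~~~~~~~~~~~~~~~~~~~^^^^^^^^^^^^^^^^^^^^^^^^^^^^^^^^^^^^^^^^^^^^^^^^^^^^^^^^^^^^^^^^
cv2.error: OpenCV(4.12.0) /io/opencv/modules/calib3d/src/undistort.dispatch.cpp:347: error: (-215:Assertion failed) CV_IS_MAT(_src) && CV_IS_MAT(_dst) && (_src->rows == 1 || _src->cols == 1) && (_dst->rows == 1 || _dst->cols == 1) && _src->cols + _src->rows - 1 == _dst->rows + _dst->cols - 1 && (CV_MAT_TYPE(_src->type) == CV_32FC2 || CV_MAT_TYPE(_src->type) == CV_64FC2) && (CV_MAT_TYPE(_dst->type) == CV_32FC2 || CV_MAT_TYPE(_dst->type) == CV_64FC2) in function 'cvUndistortPointsInternal'
```

```bash
python3 - <<'E'
from h import *
t=load('top0'); s=load('side0')
def f(im,c,x0,y0,k,z): return plane(im,[[x0+(a+.5)/k-.5,y0+(b+.5)/k-.5] for a,b in c],z)
print('top wire tips,bridge ends, post top');print(f(t,[(218,222),(297,265),(192,292),(252,323)],190,165,7,.010))
a=f(t,[(218,222),(297,265),(192,292),(252,323)],190,165,7,.010)[:,:2]
print('post top',f(t,[(159,376)],190,165,7,.046))
b=f(s,[(348,200),(268,255),(405,252),(345,292)],210,235,8,.010)[:,:2]
print('side',b,f(s,[(461,235)],210,235,8,.046))
for q in(a,b):
  d=(q[0]+q[1]-q[2]-q[3])/2; e=q[0]-q[1]+q[2]-q[3]; print(np.degrees(np.arctan2(d[1],d[0])),np.linalg.norm(d),'perp',np.degrees(np.arctan2(e[1],e[0]))-90, (q[2]+q[3])/2)
# spindle: edges of the shaft - head top centre, two views
C=cloud(s);D=cloud(t)
for n,im,c in(('t',t,D),('s',s,C)):
    hsv=cv2.cvtColor(im['frame'],cv2.COLOR_RGB2HSV).astype(int)
    x0,x1,y0,y1=(300,365,165,230) if n=='t' else (255,300,165,210)
    z=c[y0:y1,x0:x1,2]; m=(z>.05)
    v,u=np.nonzero(m); v+=y0;u+=x0; print(n,len(u),u.min(),u.max(),v.min(),v.max())
    for zz in (.055,.065,.075,.085,.092):
        k=np.abs(c[v,u,2]-zz)<.006
        if k.any(): print(n,zz,k.sum(),c[v[k],u[k]].mean(0))
# viewing dirs at spindle
p=np.array([.521,-.042,.06])
for im in(t,s): print(im['origin']-p)
crop(t,300,160,70,75,8,'sp_t');crop(s,245,165,70,55,10,'sp_s')
E
```

```text
top wire tips,bridge ends, post top
[[0.51074112 0.24223493 0.01      ]
 [0.49617651 0.21198843 0.01      ]
 [0.48401215 0.24946643 0.01      ]
 [0.47370271 0.22662548 0.01      ]]
post top [[0.44549931 0.25242447 0.046     ]]
side [[0.49511225 0.21485729]
 [0.50875087 0.24476746]
 [0.47083067 0.2308681 ]
 [0.48145504 0.25228604]] [[0.44367821 0.25551838 0.046     ]]
-23.963115902086752 0.02692185429995668 perp -25.105375466755433 [0.47885743 0.23804595]
-24.522256801038868 0.028345461275232547 perp -205.3002852447508 [0.47614286 0.24157707]
t 121 330 341 185 198
t 0.055 11 [ 0.51487492 -0.03773675  0.05563245]
t 0.065 17 [ 0.51595221 -0.03830955  0.06504913]
t 0.075 17 [ 0.51548597 -0.03860013  0.07192407]
t 0.085 36 [ 0.52052097 -0.04070217  0.08801469]
t 0.092 75 [ 0.52164657 -0.04195358  0.09180355]
s 116 273 280 176 191
s 0.055 25 [ 0.51919703 -0.03231803  0.05546345]
s 0.065 36 [ 0.5195333  -0.0340857   0.06611287]
s 0.075 24 [ 0.52080539 -0.03437822  0.07454542]
s 0.085 37 [ 0.51914354 -0.0358154   0.08599723]
s 0.092 28 [ 0.52091479 -0.0374477   0.09003486]
[-0.25061724  0.13178323  0.91489176]
[-0.32865221  0.9601545   0.63456001]
```

View pics/sp_t.png

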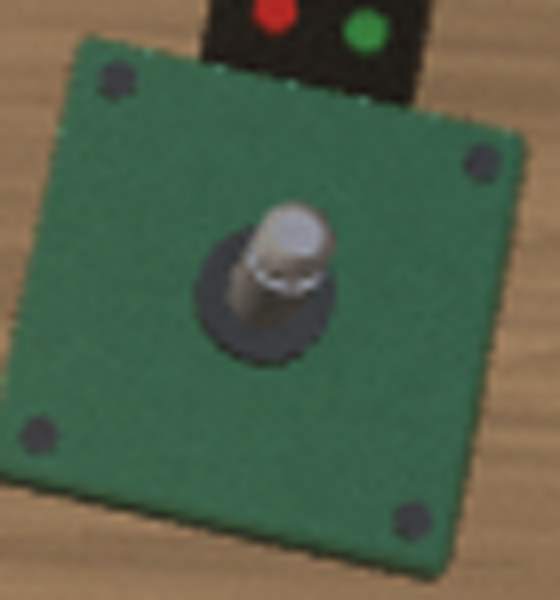

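View pics/sp_s.png

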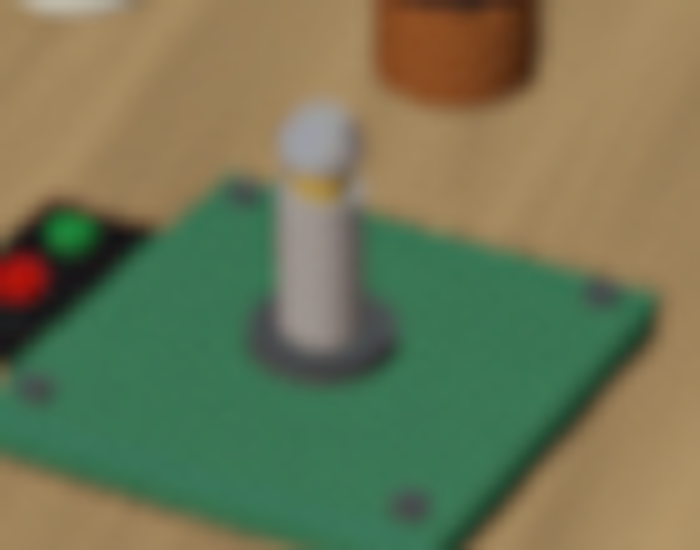

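```bash
python3 - <<'E'
from h import *
t=load('top0'); s=load('side0')
def f(im,c,x0,y0,k,z): return plane(im,[[x0+(a+.5)/k-.5,y0+(b+.5)/k-.5] for a,b in c],z)
print('screws t',f(t,[(117,80),(483,163),(411,521),(39,436)],300,160,8,.018).mean(0),'s',f(s,[(243,193),(600,293),(409,507),(37,389)],245,165,10,.018).mean(0))
print('collar t',f(t,[(265,297)],300,160,8,.025),'s',f(s,[(322,338)],245,165,10,.025))
print('head t',f(t,[(299,232)],300,160,8,.094),'s',f(s,[(325,120)],245,165,10,.094))
# drum rim top ellipses
for n,im,(x0,x1,y0,y1) in(('t',t,(385,428,170,212)),('s',s,(278,303,152,180))):
    V=im['frame'][y0:y1,x0:x1].max(2); m=((V<60)*255).astype(np.uint8)
    ct=max(cv2.findContours(m,0,2)[0],key=cv2.contourArea); P=plane(im,ct.reshape(-1,2)+[x0,y0],.045)
    print(n,cv2.contourArea(ct),cv2.fitEllipse(ct),plane(im,[np.array(cv2.fitEllipse(ct)[0])+[x0,y0]],.045),cv2.minEnclosingCircle((P[:,:2]*1000).astype(np.float32)))
o=get_obs();print(proj(t,o['eef_pos']),proj(s,o['eef_pos']))
E
```

```text
screws t [ 0.52317147 -0.04278565  0.018     ] s [ 0.52160095 -0.0415355   0.018     ]
collar t [[ 0.52149027 -0.04237922  0.025     ]] s [[ 0.51871423 -0.03299951  0.025     ]]
head t [[ 0.52356508 -0.04241019  0.094     ]] s [[ 0.51906565 -0.0380223   0.094     ]]
t 369.0 ((23.634777069091797, 22.84832763671875), (20.5808162689209, 24.557165145874023), 35.06775665283203) [[ 0.53703781 -0.23122664  0.045     ]] ((534.6739501953125, -229.716796875), 34.6483154296875)
s 87.0 ((12.862883567810059, 8.765968322753906), (8.235923767089844, 15.315293312072754), 92.93499755859375) [[ 0.53526184 -0.2219121   0.045     ]] ((534.0701293945312, -223.11795043945312), 27.838607788085938)
[[650.05374936 347.90419079]] [[431.40384518  48.47201232]]
```

```bash
python3 -m handwheel '[{"dx":0.4,"dy":-0.2,"az":-0.4,"claw":85},{"dx":1.3,"dy":-0.8,"az":-1.1,"claw":85},{"dx":2.2,"dy":-1.4,"az":-1.8,"claw":85},{"dx":3.0,"dy":-2.0,"az":-2.5,"claw":85},{"dx":3.8,"dy":-2.55,"az":-3.2,"claw":85},{"dx":4.6,"dy":-3.1,"az":-3.9,"claw":85},{"dx":5.4,"dy":-3.6,"az":-4.6,"claw":85},{"dx":6.1,"dy":-4.05,"az":-5.3,"claw":85},{"dx":6.6,"dy":-4.4,"az":-5.8,"claw":85},{"dx":6.8,"dy":-4.5,"az":-6.24,"claw":85}]' 60; cat > calc.py <<'E'
import sys
from h import *
# target TCP x y z yaw(deg of tool y)
a=[float(v) for v in sys.argv[1:]]
o=get_obs();R=np.array(o['eef_rot']);p=np.array(o['eef_pos'])
d=(np.array(a[:3])-p); u=R.T@d/.05
out=np.round(u,3)
yaw=np.degrees(np.arctan2(R[1,1],R[0,1]))
print('t',round(o['clock'],2),'p',p.round(4),'yawY',round(yaw,2),'R2',R[:,2].round(4),'F',np.round(o['force'],1),'w',round(o['width']*85.4,1))
# full orientation correction
th=np.radians(a[3]); Y=np.array([np.cos(th),np.sin(th),0]); Z=np.array([0,0,-1.]); X=np.cross(Y,Z)
rv=cv2.Rodrigues(R.T@np.c_[X,Y,Z])[0].ravel(); print('shift',out,'turn',(np.degrees(rv)/8).round(3))
E
python3 calc.py .541 -.2335 .2 -25
```

```text
t 0.1 p [ 0.1818 -0.6497  0.3031] yawY -74.37 R2 [-5.0e-04  1.5e-03 -1.0e+00] F [-0.  -0.5  0.5] w 85.4
shift [ 9.162 -6.076  2.07 ] turn [-1.100e-02 -4.000e-03 -6.171e+00]invalid input at $[0]: expected keys ax, ay, az, dx, dy, dz, claw
```

All seven keys are required.

```bash
python3 -m handwheel '[{"dx":0.4,"dy":-0.2,"dz":0,"ax":0,"ay":0,"az":-0.4,"claw":85},{"dx":1.3,"dy":-0.8,"dz":0,"ax":0,"ay":0,"az":-1.1,"claw":85},{"dx":2.1,"dy":-1.4,"dz":0,"ax":0,"ay":0,"az":-1.8,"claw":85},{"dx":2.9,"dy":-1.95,"dz":0,"ax":0,"ay":0,"az":-2.5,"claw":85},{"dx":3.7,"dy":-2.5,"dz":0,"ax":0,"ay":0,"az":-3.2,"claw":85},{"dx":4.5,"dy":-3.0,"dz":0,"ax":0,"ay":0,"az":-3.9,"claw":85},{"dx":5.3,"dy":-3.5,"dz":0,"ax":0,"ay":0,"az":-4.6,"claw":85},{"dx":6.0,"dy":-4.0,"dz":0,"ax":0,"ay":0,"az":-5.3,"claw":85},{"dx":6.6,"dy":-4.4,"dz":0,"ax":0,"ay":0,"az":-5.8,"claw":85},{"dx":6.8,"dy":-4.5,"dz":0,"ax":0,"ay":0,"az":-6.2,"claw":85}]' 60; python3 calc.py .541 -.2335 .2 -25
```

```text
clock: 1.1
eef_pos: [0.452, -0.336, 0.304]
eef_rot: [[0.408, 0.913, 0.001], [0.913, -0.408, 0.002], [0.002, 0.0, -1.0]]
force: [-0.2, 0.8, 0.2]
width: 0.993
t 1.1 p [ 0.452 -0.336  0.304] yawY -24.08 R2 [ 0.0013  0.0019 -1.    ] F [-0.2  0.8  0.2] w 84.8
shift [2.594 0.788 2.086] turn [ 0.003 -0.016  0.115]
```

```bash
python3 -m handwheel '[{"dx":0.4,"dy":0.1,"dz":0.2,"ax":0,"ay":0,"az":0.1,"claw":85},{"dx":1.0,"dy":0.3,"dz":0.7,"ax":0,"ay":0,"az":0.1,"claw":85},{"dx":1.6,"dy":0.5,"dz":1.2,"ax":0,"ay":0,"az":0.1,"claw":85},{"dx":2.1,"dy":0.65,"dz":1.8,"ax":0,"ay":0,"az":0.1,"claw":85},{"dx":2.4,"dy":0.75,"dz":2.3,"ax":0,"ay":0,"az":0.1,"claw":85},{"dx":2.55,"dy":0.78,"dz":2.6,"ax":0,"ay":0,"az":0.1,"claw":85},{"dx":2.59,"dy":0.79,"dz":2.8,"ax":0,"ay":0,"az":0.1,"claw":85},{"dx":2.59,"dy":0.79,"dz":2.88,"ax":0,"ay":0,"az":0.1,"claw":85},{"dx":2.59,"dy":0.79,"dz":2.88,"ax":0,"ay":0,"az":0.1,"claw":85},{"dx":2.59,"dy":0.79,"dz":2.88,"ax":0,"ay":0,"az":0.1,"claw":85}]' 60; python3 calc.py .541 -.2335 .083 -25; python3 - <<'E'
from h import *
s=snap('side','s1'); crop(s,230,100,130,100,6,'s1c'); t=snap('top','t1'); crop(t,340,120,150,130,5,'t1c')
E
```

```text
clock: 2.1
eef_pos: [0.5387, -0.2419, 0.1609]
eef_rot: [[0.433, 0.901, 0.001], [0.901, -0.433, -0.001], [-0.0, 0.001, -1.0]]
force: [-0.5, -0.5, 1.2]
width: 0.993
t 2.1 p [ 0.5387 -0.2419  0.1609] yawY -25.66 R2 [ 0.0011 -0.0011 -1.    ] F [-0.5 -0.5  1.2] w 84.8
shift [ 0.172 -0.034  1.557] turn [ 0.01   0.003 -0.083]
```

View pics/s1c.png

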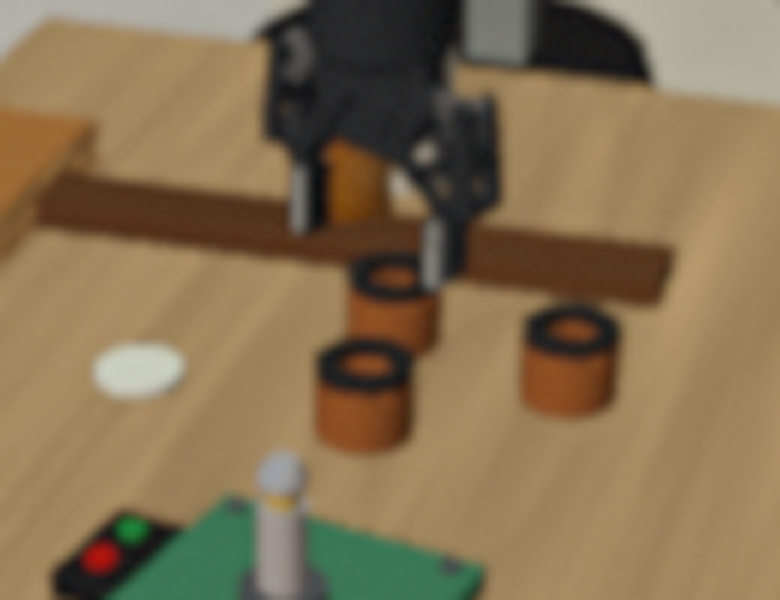

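View pics/t1c.png

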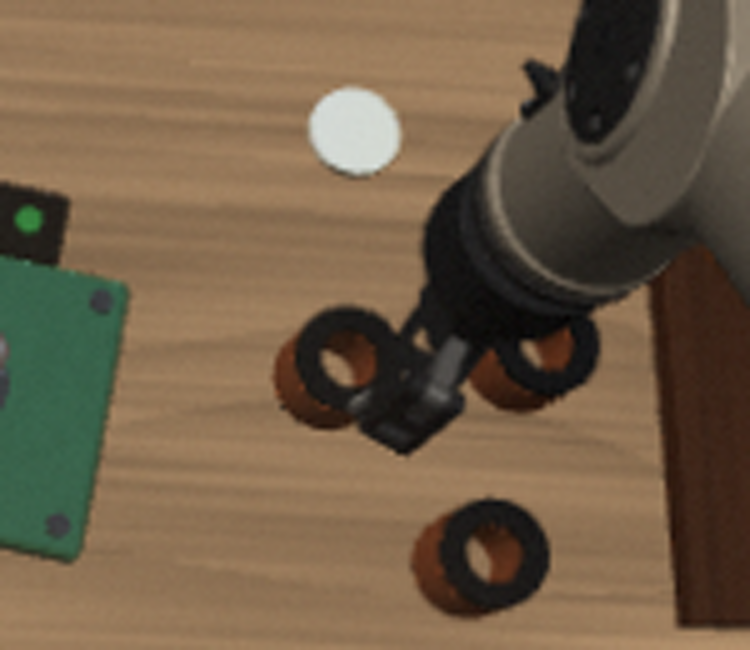

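The drum sits under the gripper, between the fingers, at about (365,395) in the side crop. I'll descend partway first to see whether the 8 mm offset is only lag.

```bash
python3 -m handwheel '[{"dx":0,"dy":0,"dz":0.1,"ax":0,"ay":0,"az":0,"claw":85},{"dx":0,"dy":0,"dz":0.3,"ax":0,"ay":0,"az":0,"claw":85},{"dx":0,"dy":0,"dz":0.5,"ax":0,"ay":0,"az":0,"claw":85},{"dx":0,"dy":0,"dz":0.5,"ax":0,"ay":0,"az":0,"claw":85},{"dx":0,"dy":0,"dz":0.5,"ax":0,"ay":0,"az":0,"claw":85},{"dx":0,"dy":0,"dz":0.5,"ax":0,"ay":0,"az":0,"claw":85},{"dx":0,"dy":0,"dz":0.5,"ax":0,"ay":0,"az":0,"claw":85},{"dx":0,"dy":0,"dz":0.5,"ax":0,"ay":0,"az":0,"claw":85},{"dx":0,"dy":0,"dz":0.5,"ax":0,"ay":0,"az":0,"claw":85},{"dx":0,"dy":0,"dz":0.5,"ax":0,"ay":0,"az":0,"claw":85}]' 60; python3 calc.py .541 -.2335 .083 -25
```

```text
clock: 3.2
eef_pos: [0.5389, -0.2408, 0.1351]
eef_rot: [[0.432, 0.902, 0.0], [0.902, -0.432, -0.0], [-0.0, 0.0, -1.0]]
force: [0.7, 0.4, -0.3]
width: 0.996
t 3.2 p [ 0.5389 -0.2408  0.1351] yawY -25.57 R2 [ 3.e-04 -1.e-04 -1.e+00] F [ 0.7  0.4 -0.3] w 85.0
shift [ 0.15  -0.025  1.041] turn [ 0.002  0.    -0.072]
```

```bash
python3 -m handwheel '[{"dx":0.07,"dy":-0.01,"dz":0,"ax":0,"ay":0,"az":0,"claw":85},{"dx":0.15,"dy":-0.02,"dz":0.1,"ax":0,"ay":0,"az":0,"claw":85},{"dx":0.15,"dy":-0.02,"dz":0.4,"ax":0,"ay":0,"az":0,"claw":85},{"dx":0.15,"dy":-0.02,"dz":0.75,"ax":0,"ay":0,"az":0,"claw":85},{"dx":0.15,"dy":-0.02,"dz":0.95,"ax":0,"ay":0,"az":0,"claw":85},{"dx":0.15,"dy":-0.02,"dz":1.04,"ax":0,"ay":0,"az":0,"claw":85},{"dx":0.15,"dy":-0.02,"dz":1.04,"ax":0,"ay":0,"az":0,"claw":85},{"dx":0.15,"dy":-0.02,"dz":1.04,"ax":0,"ay":0,"az":0,"claw":85},{"dx":0.15,"dy":-0.02,"dz":1.04,"ax":0,"ay":0,"az":0,"claw":85},{"dx":0.15,"dy":-0.02,"dz":1.04,"ax":0,"ay":0,"az":0,"claw":85}]' 60; python3 calc.py .541 -.2335 .083 -25; python3 - <<'E'
from h import *
s=snap('side','s2'); crop(s,230,110,130,100,6,'s2c'); t=snap('top','t2'); crop(t,340,120,150,130,5,'t2c')
E
```

```text
clock: 4.2
eef_pos: [0.5415, -0.2337, 0.0835]
eef_rot: [[0.432, 0.902, 0.001], [0.902, -0.432, -0.0], [0.0, 0.001, -1.0]]
force: [-0.8, 0.4, -0.7]
width: 0.995
t 4.2 p [ 0.5415 -0.2337  0.0835] yawY -25.57 R2 [ 1.1e-03 -4.0e-04 -1.0e+00] F [-0.8  0.4 -0.7] w 85.0
shift [-0.001 -0.01   0.01 ] turn [ 0.008 -0.001 -0.072]
```

View pics/s2c.png

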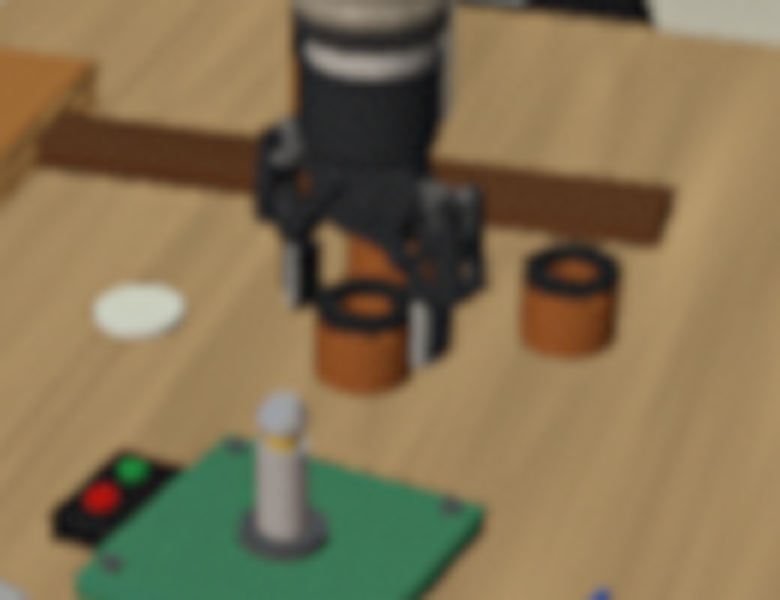

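View pics/t2c.png

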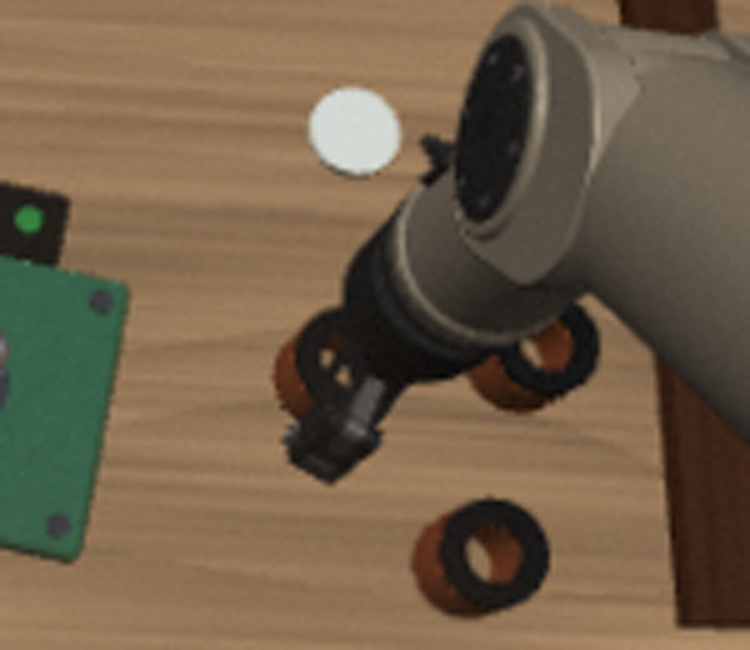

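```bash
python3 - <<'E'
from h import *
s=load('s2')
for z in(.011,.017,.023): print(plane(s,[(278.7,160.8),(300.8,170.8),(289.8,165.8)],z).round(4).tolist())
s1=load('side0'); 
# same-method drum: rim outer ellipse from crop c_drums (6x,230,130): rim L 317, R 412, top 160, bottom 210 ; base
print(plane(s1,[(230+364.5/6,130+186/6)],.045), plane(s1,[(230+364/6-.4,130+246/6)],0.0))
E
```

```text
[[0.5917, -0.2689, 0.011], [0.5033, -0.2277, 0.011], [0.5465, -0.248, 0.011]]
[[0.5882, -0.2585, 0.017], [0.5005, -0.2177, 0.017], [0.5434, -0.2377, 0.017]]
[[0.5847, -0.2481, 0.023], [0.4978, -0.2076, 0.023], [0.5403, -0.2275, 0.023]]
[[ 0.53514955 -0.22033721  0.045     ]] [[ 0.54051635 -0.23437038  0.        ]]
```

```bash
python3 -m handwheel '[{"dx":0,"dy":0,"dz":0,"ax":0,"ay":0,"az":0,"claw":70},{"dx":0,"dy":0,"dz":0,"ax":0,"ay":0,"az":0,"claw":62},{"dx":0,"dy":0,"dz":0,"ax":0,"ay":0,"az":0,"claw":50},{"dx":0,"dy":0,"dz":0,"ax":0,"ay":0,"az":0,"claw":45},{"dx":0,"dy":0,"dz":0,"ax":0,"ay":0,"az":0,"claw":45},{"dx":0,"dy":0,"dz":0,"ax":0,"ay":0,"az":0,"claw":45},{"dx":0,"dy":0,"dz":0,"ax":0,"ay":0,"az":0,"claw":45},{"dx":0,"dy":0,"dz":0,"ax":0,"ay":0,"az":0,"claw":45},{"dx":0,"dy":0,"dz":-0.1,"ax":0,"ay":0,"az":0,"claw":45},{"dx":0,"dy":0,"dz":-0.2,"ax":0,"ay":0,"az":0,"claw":45}]' 40; python3 calc.py .5225 -.0415 .25 -25
```

```text
clock: 5.3
eef_pos: [0.5406, -0.2334, 0.0927]
eef_rot: [[0.432, 0.902, -0.001], [0.902, -0.432, 0.0], [-0.0, -0.001, -1.0]]
force: [0.4, 0.5, -2.6]
width: 0.654
t 5.3 p [ 0.5406 -0.2334  0.0927] yawY -25.57 R2 [-1.2e-03  4.0e-04 -1.0e+00] F [ 0.4  0.5 -2.6] w 55.9
shift [ 3.305 -1.988 -3.143] turn [-0.009  0.001 -0.072]
```

```bash
python3 -m handwheel '[{"dx":0,"dy":0,"dz":-0.4,"ax":0,"ay":0,"az":0,"claw":45},{"dx":0,"dy":0,"dz":-1.0,"ax":0,"ay":0,"az":0,"claw":45},{"dx":0.2,"dy":-0.1,"dz":-1.7,"ax":0,"ay":0,"az":0,"claw":45},{"dx":0.8,"dy":-0.5,"dz":-2.2,"ax":0,"ay":0,"az":0,"claw":45},{"dx":1.5,"dy":-0.9,"dz":-2.5,"ax":0,"ay":0,"az":0,"claw":45},{"dx":2.2,"dy":-1.3,"dz":-2.6,"ax":0,"ay":0,"az":0,"claw":45},{"dx":2.8,"dy":-1.7,"dz":-2.6,"ax":0,"ay":0,"az":0,"claw":45},{"dx":3.2,"dy":-1.9,"dz":-2.6,"ax":0,"ay":0,"az":0,"claw":45},{"dx":3.3,"dy":-1.98,"dz":-2.6,"ax":0,"ay":0,"az":0,"claw":45},{"dx":3.3,"dy":-1.98,"dz":-2.6,"ax":0,"ay":0,"az":0,"claw":45}]' 40; python3 calc.py .5225 -.0415 .18 -25;python3 - <<'E'
from h import *
s=snap('side','s3'); crop(s,210,80,150,130,5,'s3c'); t=snap('top','t3'); crop(t,260,120,150,130,5,'t3c')
E
```

```text
clock: 6.3
eef_pos: [0.5227, -0.0413, 0.223]
eef_rot: [[0.43, 0.903, -0.0], [0.903, -0.43, -0.0], [-0.0, -0.0, -1.0]]
force: [0.1, -1.0, -1.8]
width: 0.65
t 6.3 p [ 0.5227 -0.0413  0.223 ] yawY -25.46 R2 [-4.e-04 -1.e-04 -1.e+00] F [ 0.1 -1.  -1.8] w 55.5
shift [-0.005 -0.002  0.859] turn [-0.002  0.002 -0.058]
```

View pics/s3c.png

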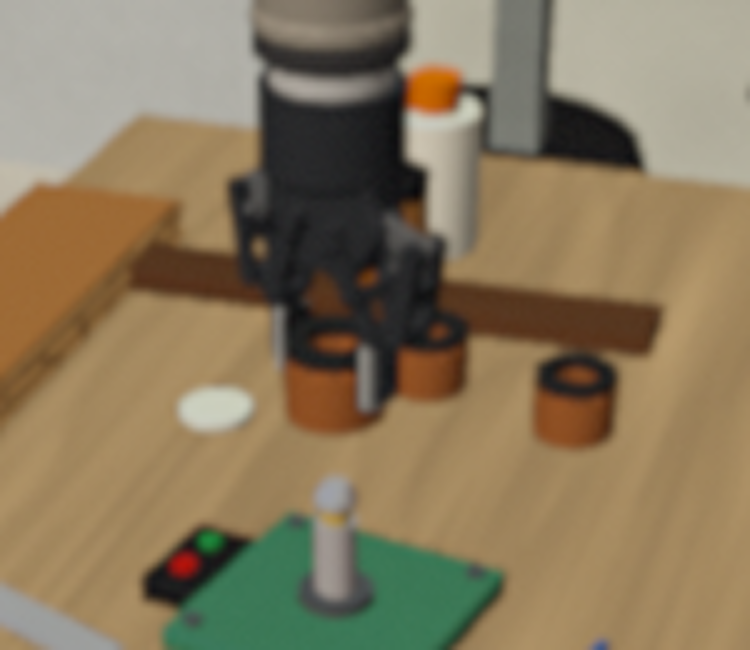

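View pics/t3c.png

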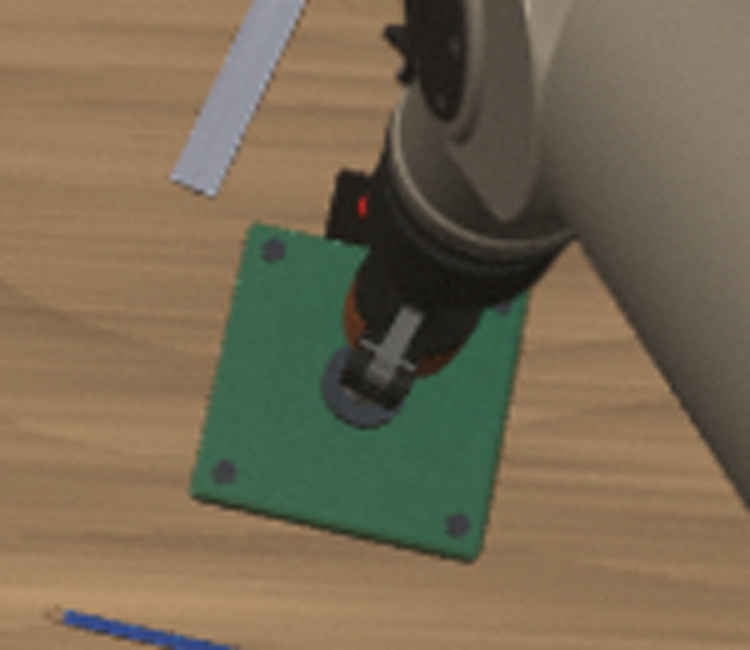

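```bash
cat > fit.py <<'E'
from h import *
from scipy.optimize import least_squares
def fitc(q,r,org):
    c0=q[:,:2].mean(0); v=c0-org[:2]; c0=c0+v/np.linalg.norm(v)*r*.7
    f=least_squares(lambda c:np.hypot(*(q[:,:2]-c).T)-r,c0,loss='soft_l1',f_scale=.001); return f.x,np.std(f.fun)
def run(tag,zlo,zhi):
    s=load(tag); C=cloud(s); hsv=cv2.cvtColor(s['frame'],cv2.COLOR_RGB2HSV).astype(int);H,S,V=hsv[...,0],hsv[...,1],hsv[...,2]
    R=(abs(C[...,0]-.522)<.07)&(abs(C[...,1]+.04)<.07)
    m=R&(H<14)&(S>120)&(V>60)&(C[...,2]>zlo)&(C[...,2]<zhi)
    q=C[m]; 
    if len(q)>10: print('drum',len(q),q[:,2].min(),fitc(q,.028,s['origin']))
    s0=load('side0'); C=cloud(s0); R=np.hypot(C[...,0]-.522,C[...,1]+.04)<.03
    q=C[R&(C[...,2]>.03)&(C[...,2]<.068)]; print('spindle',len(q),fitc(q,.012,s0['origin']))
E
python3 - <<'E'
from fit import *
run('s3',.143,.176)
s=load('side0');C=cloud(s);hsv=cv2.cvtColor(s['frame'],cv2.COLOR_RGB2HSV).astype(int);H,S,V=hsv[...,0],hsv[...,1],hsv[...,2]
q=C[(abs(C[...,0]-.541)<.04)&(abs(C[...,1]+.233)<.04)&(H<14)&(S>120)&(V>60)&(C[...,2]>.003)&(C[...,2]<.036)];print('drum0',len(q),fitc(q,.028,s['origin']))
E
```

```text
drum 188 0.14315507336448685 (array([ 0.52005253, -0.04115202]), np.float64(0.004906332812483125))
spindle 96 (array([ 0.52230137, -0.0416103 ]), np.float64(0.001798254364007272))
drum0 148 (array([ 0.54030335, -0.23401498]), np.float64(0.004305860702821484))
```

The drum is about 2 mm from the spindle axis, within the 3 mm clearance. In the side crop, the drum's centre column is 333 and the spindle's is 335. I'll descend over the taper.

```bash
python3 -m handwheel '[{"dx":0,"dy":0.02,"dz":0.2,"ax":0,"ay":0,"az":0,"claw":45},{"dx":0,"dy":0.02,"dz":0.5,"ax":0,"ay":0,"az":0,"claw":45},{"dx":0,"dy":0.02,"dz":0.8,"ax":0,"ay":0,"az":0,"claw":45},{"dx":0,"dy":0.02,"dz":0.9,"ax":0,"ay":0,"az":0,"claw":45},{"dx":0,"dy":0.02,"dz":1.0,"ax":0,"ay":0,"az":0,"claw":45},{"dx":0,"dy":0.02,"dz":1.1,"ax":0,"ay":0,"az":0,"claw":45},{"dx":0,"dy":0.02,"dz":1.2,"ax":0,"ay":0,"az":0,"claw":45},{"dx":0,"dy":0.02,"dz":1.3,"ax":0,"ay":0,"az":0,"claw":45},{"dx":0,"dy":0.02,"dz":1.3,"ax":0,"ay":0,"az":0,"claw":45},{"dx":0,"dy":0.02,"dz":1.3,"ax":0,"ay":0,"az":0,"claw":45}]' 40; python3 calc.py .5225 -.0415 .110 -25;python3 - <<'E'
from h import *
s=snap('side','s4'); crop(s,210,80,150,130,5,'s4c')
E
```

```text
clock: 7.4
eef_pos: [0.524, -0.0424, 0.1579]
eef_rot: [[0.432, 0.902, 0.0], [0.902, -0.432, -0.0], [-0.0, 0.0, -1.0]]
force: [0.2, 0.8, -2.7]
width: 0.653
t 7.4 p [ 0.524  -0.0424  0.1579] yawY -25.57 R2 [ 0. -0. -1.] F [ 0.2  0.8 -2.7] w 55.7
shift [ 0.003 -0.035  0.959] turn [ 0.     0.    -0.071]
```

View pics/s4c.png

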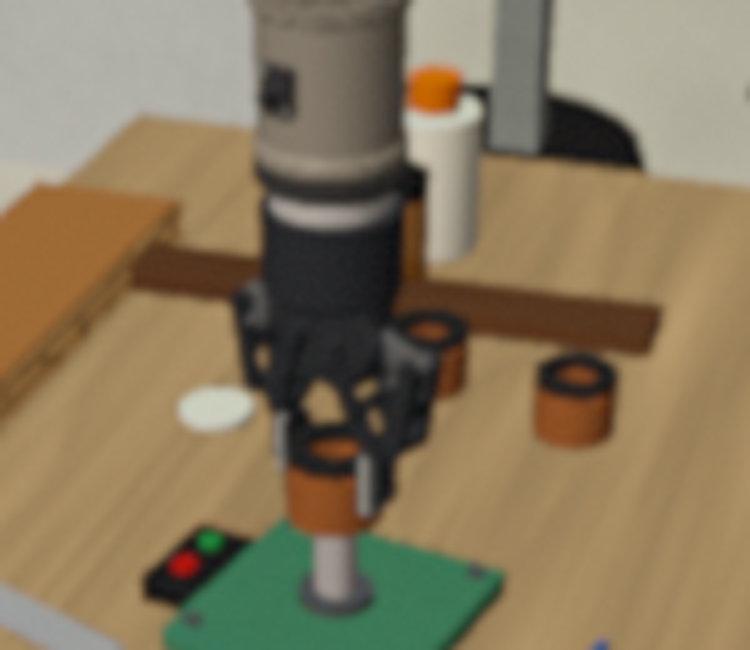

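The drum has threaded over the head with no contact force. I'll go on down.

```bash
python3 -m handwheel '[{"dx":0,"dy":-0.02,"dz":0.1,"ax":0,"ay":0,"az":0,"claw":45},{"dx":0,"dy":-0.02,"dz":0.2,"ax":0,"ay":0,"az":0,"claw":45},{"dx":0,"dy":-0.02,"dz":0.3,"ax":0,"ay":0,"az":0,"claw":45},{"dx":0,"dy":-0.02,"dz":0.4,"ax":0,"ay":0,"az":0,"claw":45},{"dx":0,"dy":-0.02,"dz":0.5,"ax":0,"ay":0,"az":0,"claw":45},{"dx":0,"dy":-0.02,"dz":0.6,"ax":0,"ay":0,"az":0,"claw":45},{"dx":0,"dy":-0.02,"dz":0.7,"ax":0,"ay":0,"az":0,"claw":45},{"dx":0,"dy":-0.02,"dz":0.8,"ax":0,"ay":0,"az":0,"claw":45},{"dx":0,"dy":-0.02,"dz":0.9,"ax":0,"ay":0,"az":0,"claw":45},{"dx":0,"dy":-0.02,"dz":0.9,"ax":0,"ay":0,"az":0,"claw":45}]' 40; python3 calc.py .5225 -.0415 .108 -25
```

```text
clock: 8.45
eef_pos: [0.5227, -0.042, 0.1122]
eef_rot: [[0.432, 0.902, -0.001], [0.902, -0.432, 0.0], [-0.001, -0.001, -1.0]]
force: [0.8, 0.1, -3.0]
width: 0.652
t 8.45 p [ 0.5227 -0.042   0.1122] yawY -25.57 R2 [-0.0012  0.     -1.    ] F [ 0.8  0.1 -3. ] w 55.7
shift [ 0.007 -0.007  0.084] turn [-0.008  0.004 -0.071]
```

```bash
python3 -m handwheel '[{"dx":0,"dy":0,"dz":0.02,"ax":0,"ay":0,"az":0,"claw":45},{"dx":0,"dy":0,"dz":0.04,"ax":0,"ay":0,"az":0,"claw":45},{"dx":0,"dy":0,"dz":0.06,"ax":0,"ay":0,"az":0,"claw":45},{"dx":0,"dy":0,"dz":0.08,"ax":0,"ay":0,"az":0,"claw":45},{"dx":0,"dy":0,"dz":0.09,"ax":0,"ay":0,"az":0,"claw":45},{"dx":0,"dy":0,"dz":0.09,"ax":0,"ay":0,"az":0,"claw":45},{"dx":0,"dy":0,"dz":0.09,"ax":0,"ay":0,"az":0,"claw":45},{"dx":0,"dy":0,"dz":0.09,"ax":0,"ay":0,"az":0,"claw":45},{"dx":0,"dy":0,"dz":0.09,"ax":0,"ay":0,"az":0,"claw":45},{"dx":0,"dy":0,"dz":0.09,"ax":0,"ay":0,"az":0,"claw":45}]' 40; python3 calc.py .5225 -.0415 .108 -25
```

```text
clock: 9.45
eef_pos: [0.5231, -0.042, 0.1085]
eef_rot: [[0.432, 0.902, 0.0], [0.902, -0.432, -0.0], [-0.0, 0.0, -1.0]]
force: [-1.8, -0.2, 2.0]
width: 0.651
t 9.45 p [ 0.5231 -0.042   0.1085] yawY -25.57 R2 [ 1.e-04 -1.e-04 -1.e+00] F [-1.8 -0.2  2. ] w 55.6
shift [ 0.004 -0.015  0.011] turn [ 0.001  0.    -0.072]
```

Touchdown: Fz went from −3 N to +2 N. Now I'll release and retreat upward.

```bash
python3 -m handwheel '[{"dx":0,"dy":0,"dz":0,"ax":0,"ay":0,"az":0,"claw":58},{"dx":0,"dy":0,"dz":0,"ax":0,"ay":0,"az":0,"claw":62},{"dx":0,"dy":0,"dz":0,"ax":0,"ay":0,"az":0,"claw":75},{"dx":0,"dy":0,"dz":0,"ax":0,"ay":0,"az":0,"claw":85},{"dx":0,"dy":0,"dz":0,"ax":0,"ay":0,"az":0,"claw":85},{"dx":0,"dy":0,"dz":-0.2,"ax":0,"ay":0,"az":0,"claw":85},{"dx":0,"dy":0,"dz":-0.6,"ax":0,"ay":0,"az":0,"claw":85},{"dx":0,"dy":0,"dz":-1.2,"ax":0,"ay":0,"az":0,"claw":85},{"dx":0,"dy":0,"dz":-1.8,"ax":0,"ay":0,"az":0,"claw":85},{"dx":0,"dy":0,"dz":-2.2,"ax":0,"ay":0,"az":0,"claw":85}]' 40; python3 calc.py .4446 .254 .22 -24.5;python3 - <<'E'
from h import *
s=snap('side','s5'); crop(s,210,80,150,130,5,'s5c')
E
```

```text
clock: 10.45
eef_pos: [0.5237, -0.0418, 0.2212]
eef_rot: [[0.431, 0.902, 0.003], [0.902, -0.431, -0.0], [0.001, 0.002, -1.0]]
force: [0.9, 0.5, -0.8]
width: 0.995
t 10.45 p [ 0.5237 -0.0418  0.2212] yawY -25.56 R2 [ 2.7e-03 -1.0e-04 -1.0e+00] F [ 0.9  0.5 -0.8] w 84.9
shift [ 4.655 -3.979  0.019] turn [ 0.017 -0.008 -0.133]
```

View pics/s5c.png

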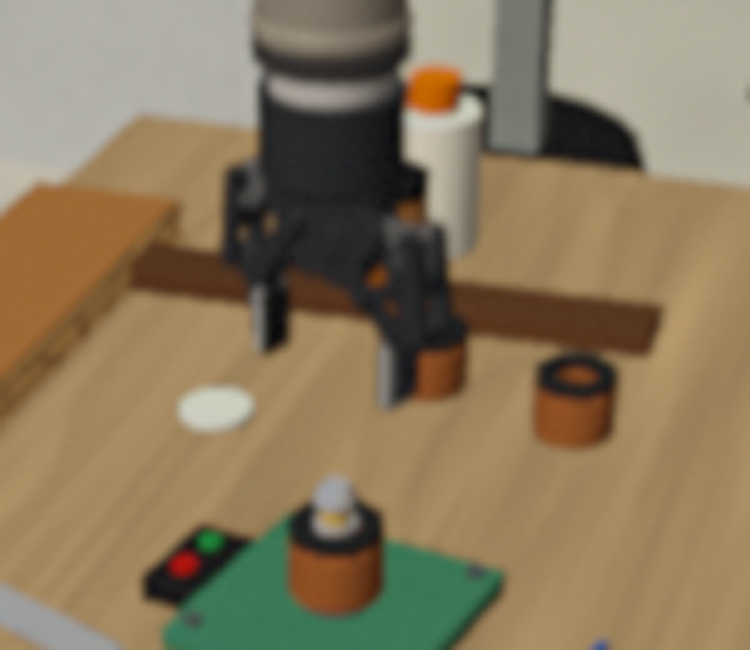

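The drum is seated. In the crop, the groove shows brass just above the rim at (333,518). Now to the clip, with the jaws narrowed to 32 mm so the front finger fits between post and bridge.

```bash
python3 -m handwheel '[{"dx":0.3,"dy":-0.3,"dz":0,"ax":0,"ay":0,"az":0,"claw":85},{"dx":0.9,"dy":-0.8,"dz":0,"ax":0,"ay":0,"az":0,"claw":60},{"dx":1.5,"dy":-1.3,"dz":0,"ax":0,"ay":0,"az":0,"claw":32},{"dx":2.1,"dy":-1.8,"dz":0,"ax":0,"ay":0,"az":-0.1,"claw":32},{"dx":2.7,"dy":-2.3,"dz":0,"ax":0,"ay":0,"az":-0.1,"claw":32},{"dx":3.3,"dy":-2.8,"dz":0,"ax":0,"ay":0,"az":-0.1,"claw":32},{"dx":3.9,"dy":-3.3,"dz":0,"ax":0,"ay":0,"az":-0.1,"claw":32},{"dx":4.35,"dy":-3.7,"dz":0,"ax":0,"ay":0,"az":-0.12,"claw":32},{"dx":4.6,"dy":-3.92,"dz":0,"ax":0,"ay":0,"az":-0.12,"claw":32},{"dx":4.65,"dy":-3.97,"dz":0,"ax":0,"ay":0,"az":-0.12,"claw":32}]' 40; python3 calc.py .4446 .254 .15 -24.6;python3 - <<'E'
from h import *
s=snap('side','s6'); crop(s,170,150,150,150,5,'s6c'); t=snap('top','t6'); crop(t,170,140,110,110,6,'t6c')
E
```

```text
clock: 11.5
eef_pos: [0.4434, 0.2559, 0.2189]
eef_rot: [[0.413, 0.911, 0.0], [0.911, -0.413, 0.001], [0.001, -0.0, -1.0]]
force: [0.4, 0.1, 0.5]
width: 0.376
t 11.5 p [0.4434 0.2559 0.2189] yawY -24.38 R2 [ 3.0e-04  1.3e-03 -1.0e+00] F [0.4 0.1 0.5] w 32.1
shift [-0.026  0.039  1.378] turn [-0.002 -0.01   0.027]
```

View pics/s6c.png

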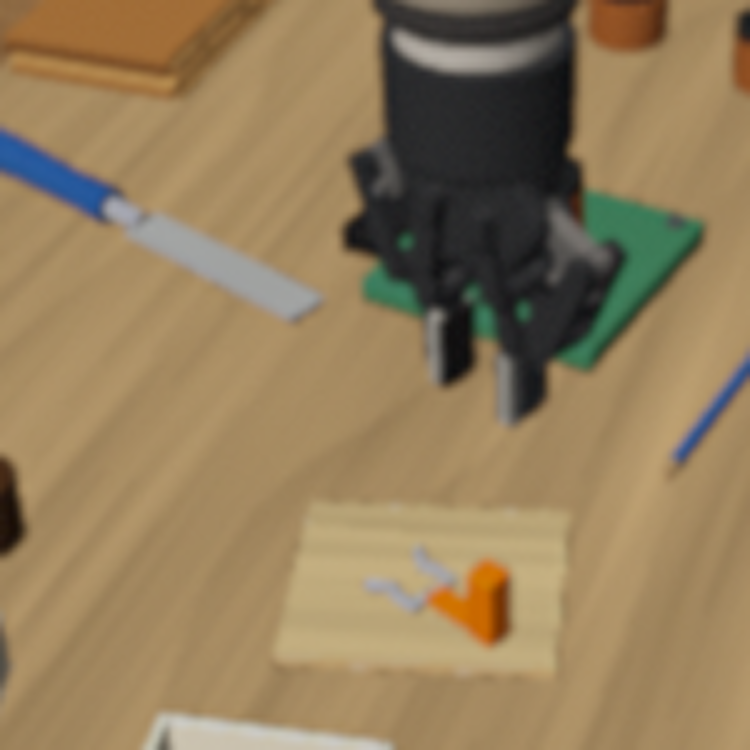

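View pics/t6c.png

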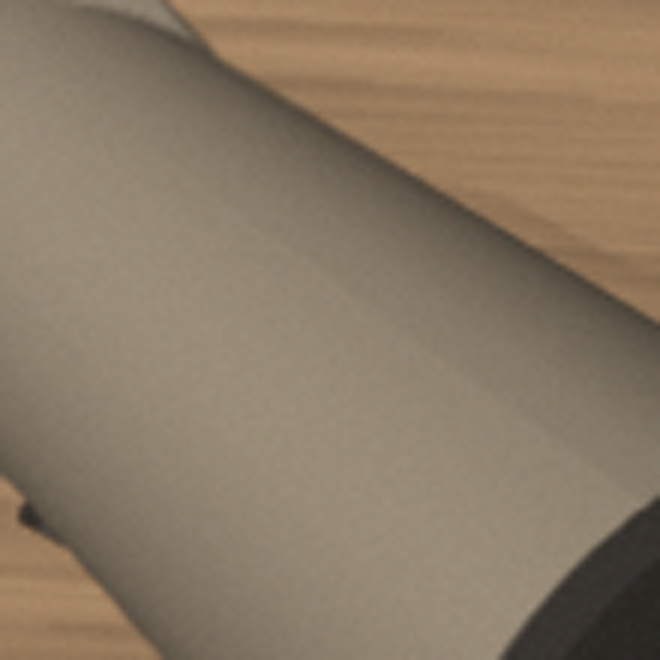

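```bash
python3 -m handwheel '[{"dx":-0.02,"dy":0.02,"dz":0.2,"ax":0,"ay":0,"az":0.02,"claw":32},{"dx":-0.02,"dy":0.03,"dz":0.6,"ax":0,"ay":0,"az":0.02,"claw":32},{"dx":-0.02,"dy":0.03,"dz":1.1,"ax":0,"ay":0,"az":0.02,"claw":32},{"dx":-0.02,"dy":0.03,"dz":1.5,"ax":0,"ay":0,"az":0.02,"claw":32},{"dx":-0.02,"dy":0.03,"dz":1.7,"ax":0,"ay":0,"az":0.02,"claw":32},{"dx":-0.02,"dy":0.03,"dz":1.76,"ax":0,"ay":0,"az":0.02,"claw":32},{"dx":-0.02,"dy":0.03,"dz":1.76,"ax":0,"ay":0,"az":0.02,"claw":32},{"dx":-0.02,"dy":0.03,"dz":1.76,"ax":0,"ay":0,"az":0.02,"claw":32},{"dx":-0.02,"dy":0.03,"dz":1.76,"ax":0,"ay":0,"az":0.02,"claw":32},{"dx":-0.02,"dy":0.03,"dz":1.76,"ax":0,"ay":0,"az":0.02,"claw":32}]' 40; python3 calc.py .4446 .254 .091 -24.6;python3 - <<'E'
from h import *
s=snap('side','s7'); crop(s,210,190,90,100,6,'s7c')
E
```

```text
clock: 12.6
eef_pos: [0.4457, 0.2521, 0.1311]
eef_rot: [[0.419, 0.908, 0.001], [0.908, -0.419, 0.001], [0.001, 0.001, -1.0]]
force: [0.2, -0.1, -0.5]
width: 0.372
t 12.6 p [0.4457 0.2521 0.1311] yawY -24.78 R2 [ 1.2e-03  6.0e-04 -1.0e+00] F [ 0.2 -0.1 -0.5] w 31.7
shift [ 0.025 -0.036  0.802] turn [ 0.006 -0.008 -0.022]
```

View pics/s7c.png

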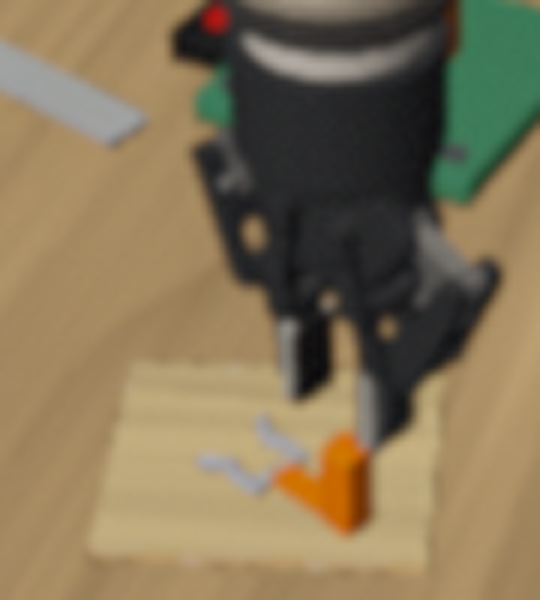

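The gap between the fingers, projected down, is at about (344,442) against the post top at (347,447), so they're aligned. Descending.

```bash
python3 -m handwheel '[{"dx":0.02,"dy":-0.03,"dz":0.05,"ax":0,"ay":0,"az":0,"claw":32},{"dx":0.02,"dy":-0.03,"dz":0.2,"ax":0,"ay":0,"az":0,"claw":32},{"dx":0.02,"dy":-0.03,"dz":0.35,"ax":0,"ay":0,"az":0,"claw":32},{"dx":0.02,"dy":-0.03,"dz":0.5,"ax":0,"ay":0,"az":0,"claw":32},{"dx":0.02,"dy":-0.03,"dz":0.65,"ax":0,"ay":0,"az":0,"claw":32},{"dx":0.02,"dy":-0.03,"dz":0.75,"ax":0,"ay":0,"az":0,"claw":32},{"dx":0.02,"dy":-0.03,"dz":0.8,"ax":0,"ay":0,"az":0,"claw":32},{"dx":0.02,"dy":-0.03,"dz":0.8,"ax":0,"ay":0,"az":0,"claw":32},{"dx":0.02,"dy":-0.03,"dz":0.8,"ax":0,"ay":0,"az":0,"claw":32},{"dx":0.02,"dy":-0.03,"dz":0.8,"ax":0,"ay":0,"az":0,"claw":32}]' 40; python3 calc.py .4446 .254 .091 -24.6;python3 - <<'E'
from h import *
s=snap('side','s8'); crop(s,210,190,90,100,6,'s8c')
E
```

```text
clock: 13.65
eef_pos: [0.4446, 0.2536, 0.0907]
eef_rot: [[0.419, 0.908, 0.001], [0.908, -0.419, 0.0], [0.001, 0.0, -1.0]]
force: [-1.0, 0.2, 0.2]
width: 0.374
t 13.65 p [0.4446 0.2536 0.0907] yawY -24.78 R2 [ 6.e-04  3.e-04 -1.e+00] F [-1.   0.2  0.2] w 31.9
shift [ 0.008 -0.004 -0.005] turn [ 0.003 -0.004 -0.022]
```

View pics/s8c.png

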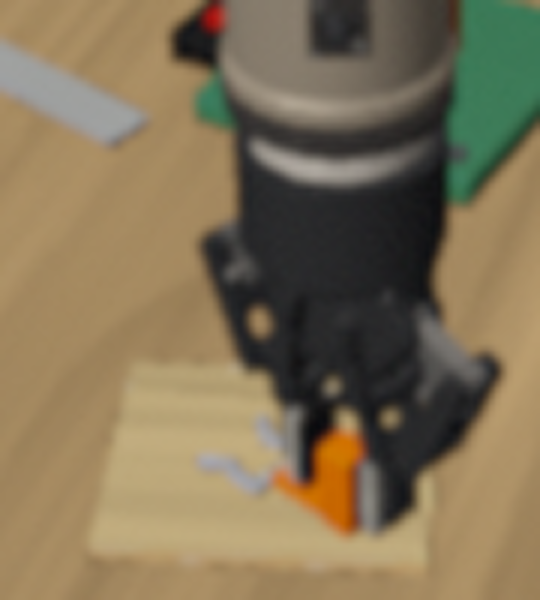

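The fingers straddle the post, with the front one between post and bridge. Gripping.

```bash
python3 -m handwheel '[{"dx":0,"dy":0,"dz":0,"ax":0,"ay":0,"az":0,"claw":24},{"dx":0,"dy":0,"dz":0,"ax":0,"ay":0,"az":0,"claw":20},{"dx":0,"dy":0,"dz":0,"ax":0,"ay":0,"az":0,"claw":14},{"dx":0,"dy":0,"dz":0,"ax":0,"ay":0,"az":0,"claw":8},{"dx":0,"dy":0,"dz":0,"ax":0,"ay":0,"az":0,"claw":8},{"dx":0,"dy":0,"dz":0,"ax":0,"ay":0,"az":0,"claw":8},{"dx":0,"dy":0,"dz":0,"ax":0,"ay":0,"az":0,"claw":8},{"dx":0,"dy":0,"dz":0,"ax":0,"ay":0,"az":0,"claw":8},{"dx":0,"dy":0,"dz":0,"ax":0,"ay":0,"az":0,"claw":8},{"dx":0,"dy":0,"dz":0,"ax":0,"ay":0,"az":0,"claw":8}]' 80; python3 calc.py .4446 .254 .091 -24.6;python3 - <<'E'
from h import *
s=snap('side','s9'); crop(s,210,190,90,100,6,'s9c')
E
```

```text
clock: 14.7
eef_pos: [0.4445, 0.2535, 0.0907]
eef_rot: [[0.419, 0.908, 0.0], [0.908, -0.419, 0.0], [0.0, 0.0, -1.0]]
force: [-1.9, -0.5, 6.6]
width: 0.17
t 14.7 p [0.4445 0.2535 0.0907] yawY -24.78 R2 [ 4.e-04  1.e-04 -1.e+00] F [-1.9 -0.5  6.6] w 14.5
shift [ 0.01  -0.002 -0.005] turn [ 0.002 -0.002 -0.022]
```

View pics/s9c.png

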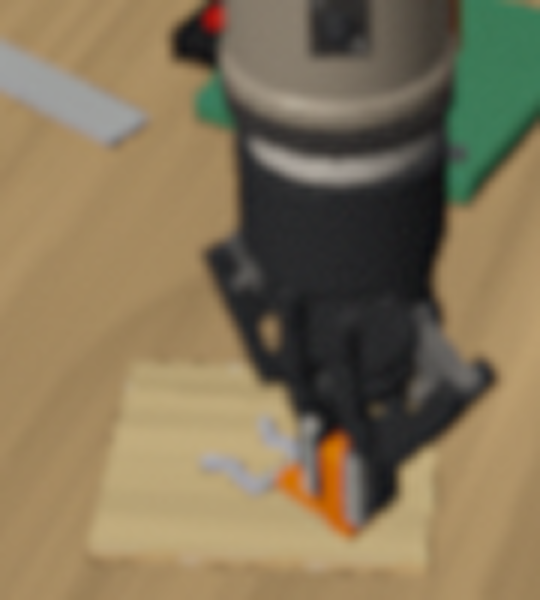

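```bash
python3 -m handwheel '[{"dx":0,"dy":0,"dz":-0.1,"ax":0,"ay":0,"az":0,"claw":8},{"dx":0,"dy":0,"dz":-0.3,"ax":0,"ay":0,"az":0,"claw":8},{"dx":0,"dy":0,"dz":-0.6,"ax":0,"ay":0,"az":0,"claw":8},{"dx":0,"dy":0,"dz":-1.0,"ax":0,"ay":0,"az":0,"claw":8},{"dx":0,"dy":0,"dz":-1.4,"ax":0,"ay":0,"az":0,"claw":8},{"dx":0,"dy":0,"dz":-1.8,"ax":0,"ay":0,"az":0,"claw":8},{"dx":0,"dy":0,"dz":-2.0,"ax":0,"ay":0,"az":0,"claw":8},{"dx":0,"dy":0,"dz":-2.0,"ax":0,"ay":0,"az":0,"claw":8},{"dx":0,"dy":0,"dz":-2.0,"ax":0,"ay":0,"az":0,"claw":8},{"dx":0,"dy":0,"dz":-2.0,"ax":0,"ay":0,"az":0,"claw":8}]' 80; python3 calc.py .4408 -.0038 .19 -24.8;python3 - <<'E'
from h import *
s=snap('side','s10'); crop(s,200,130,100,100,6,'s10c')
E
```

```text
clock: 15.75
eef_pos: [0.4439, 0.253, 0.1896]
eef_rot: [[0.419, 0.908, -0.001], [0.908, -0.419, -0.001], [-0.001, -0.001, -1.0]]
force: [-0.1, -0.2, -0.8]
width: 0.172
t 15.75 p [0.4439 0.253  0.1896] yawY -24.77 R2 [-1.4e-03 -9.0e-04 -1.0e+00] F [-0.1 -0.2 -0.8] w 14.7
shift [-4.690e+00  2.096e+00 -4.000e-03] turn [-0.006  0.01   0.004]
```

View pics/s10c.png

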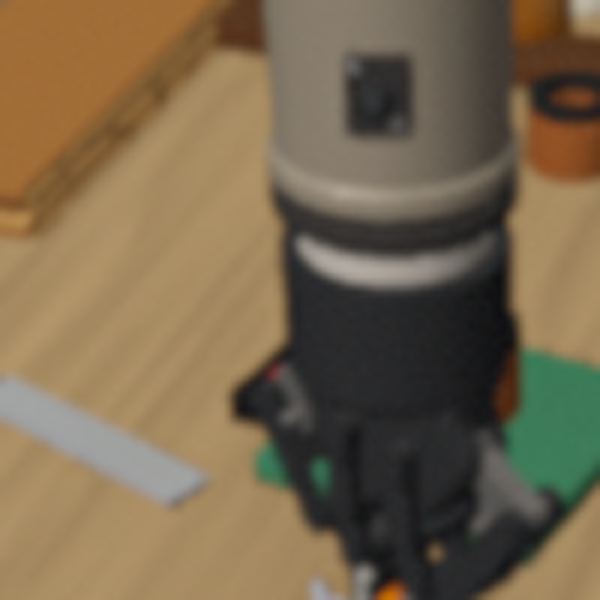

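```bash
python3 -m handwheel '[{"dx":-0.2,"dy":0.1,"dz":-0.1,"ax":0,"ay":0,"az":0,"claw":8},{"dx":-0.8,"dy":0.4,"dz":-0.2,"ax":0,"ay":0,"az":0,"claw":8},{"dx":-1.5,"dy":0.7,"dz":-0.2,"ax":0,"ay":0,"az":0,"claw":8},{"dx":-2.2,"dy":1.0,"dz":-0.2,"ax":0,"ay":0,"az":0,"claw":8},{"dx":-2.9,"dy":1.3,"dz":-0.2,"ax":0,"ay":0,"az":0,"claw":8},{"dx":-3.6,"dy":1.6,"dz":-0.2,"ax":0,"ay":0,"az":0,"claw":8},{"dx":-4.2,"dy":1.9,"dz":-0.2,"ax":0,"ay":0,"az":0,"claw":8},{"dx":-4.55,"dy":2.05,"dz":-0.2,"ax":0,"ay":0,"az":0,"claw":8},{"dx":-4.69,"dy":2.09,"dz":-0.2,"ax":0,"ay":0,"az":0,"claw":8},{"dx":-4.69,"dy":2.09,"dz":-0.2,"ax":0,"ay":0,"az":0,"claw":8}]' 80; python3 calc.py .4408 -.0038 .158 -24.8;python3 - <<'E'
from h import *
s=snap('side','s11'); crop(s,230,100,100,110,6,'s11c');t=snap('top','t11'); crop(t,290,150,100,100,6,'t11c')
E
```

```text
clock: 16.8
eef_pos: [0.4405, -0.0043, 0.2003]
eef_rot: [[0.421, 0.907, -0.001], [0.907, -0.421, -0.0], [-0.0, -0.0, -1.0]]
force: [-0.2, 0.6, -0.5]
width: 0.171
t 16.8 p [ 0.4405 -0.0043  0.2003] yawY -24.89 R2 [-6.e-04 -3.e-04 -1.e+00] F [-0.2  0.6 -0.5] w 14.6
shift [0.011 0.001 0.846] turn [-0.003  0.004 -0.012]
```

View pics/s11c.png

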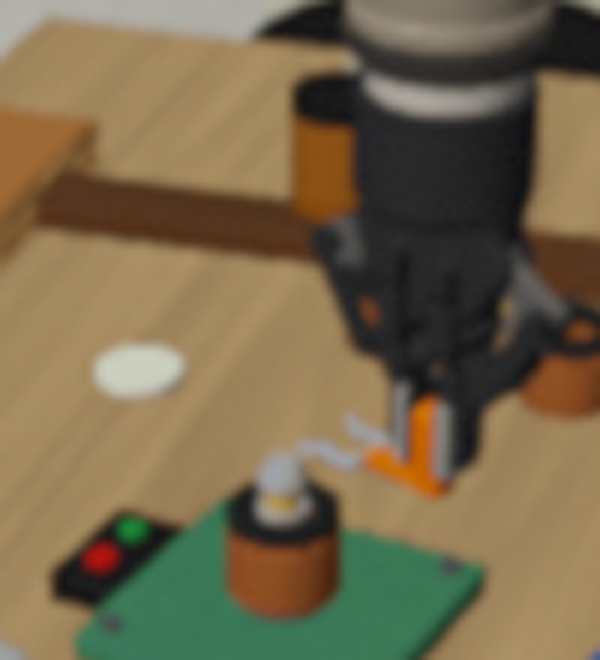

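View pics/t11c.png

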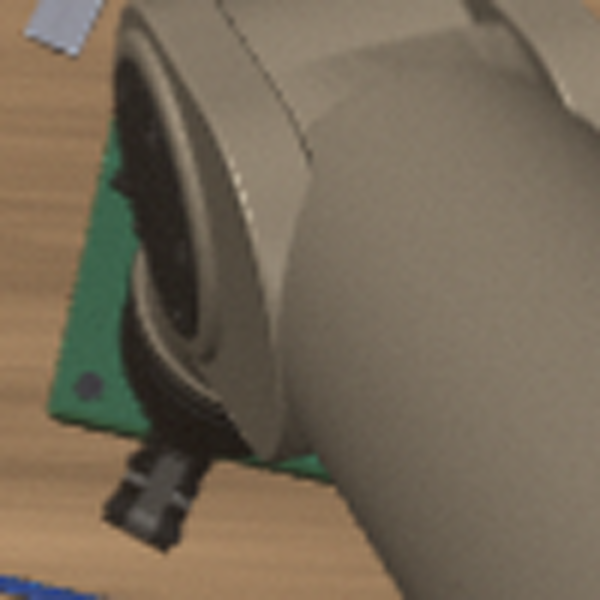

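```bash
python3 - <<'E'
from h import *
s=load('s11');o=get_obs();p=np.array(o['eef_pos']);R=np.array(o['eef_rot'])
h=R[:,1];l=R[:,0]
def W(x,y,z): return p+h*(x+.050)+l*y+np.array([0,0,z-.0847])
def c(P): return ((proj(s,P)-[230,100]+.5)*6-.5).round(1)
for n,a in (('tip+',(.016,.016,.003)),('tip-',(.016,-.016,.003)),('br+',(-.012,.0155,.003)),('br-',(-.012,-.0155,.003)),('posttop',(-.05,0,.04)),('postbot+front',(-.05,.008,0)),('post corner rear+',(-.058,.008,0))): print(n,c(W(*a)))
for x,y in((.5225,-.0415),(.521,-.040)):
  print('head top',c([x,y,.094]),'collar/base',c([x,y,.070]), 'groove visible mid', c([x,y,.0755]))
print('1mm shifts: h',c(W(.001,0,0))-c(W(0,0,0)),'l',c(W(0,.001,0))-c(W(0,0,0)),'z',c(W(0,0,.001))-c(W(0,0,0)))
crop(s,265,155,55,40,14,'s11d')
E
```

```text
tip+ [[292.6 442.8]]
tip- [[340.9 416.5]]
br+ [[339.7 464.2]]
br- [[386.4 438.1]]
posttop [[430.5 406.7]]
postbot+front [[415.9 494.1]]
post corner rear+ [[429.9 500.7]]
head top [[280.2 456.9]] collar/base [[280.5 501.4]] groove visible mid [[280.4 491.3]]
head top [[282.2 459. ]] collar/base [[282.5 503.5]] groove visible mid [[282.5 493.4]]
1mm shifts: h [[-1.7 -0.8]] l [[-1.6  0.8]] z [[ 0. -2.]]
```

View pics/s11d.png

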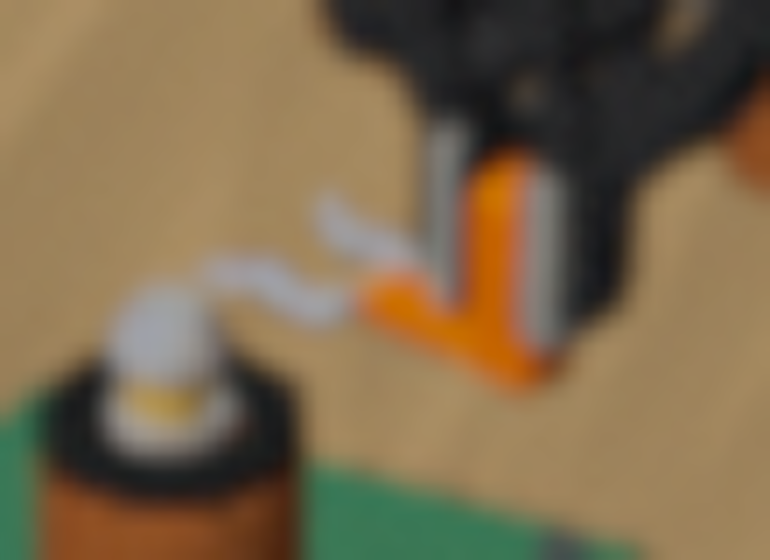

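```bash
python3 - <<'E'
from h import *
s=load('side0')
th=np.radians(-24.8);h=np.array([np.cos(th),np.sin(th),0]);l=np.array([-h[1],h[0],0])
for post in((.4446,.2538),):
  W=lambda x,y,z: np.array([*post,.006])+h*(x+.05)+l*y+[0,0,z]
  c=lambda P:((proj(s,P)-[210,235]+.5)*8-.5).round(1)
  for n,a in (('tip+',(.016,.016,.003)),('tip-',(.016,-.016,.003)),('br+',(-.012,.0155,.003)),('posttop',(-.05,0,.04)),('post corner rear+',(-.058,.008,0)),): print(n,c(W(*a)))
  print(c(W(.001,0,0))-c(W(0,0,0)),c(W(0,.001,0))-c(W(0,0,0)))
crop(s,230,255,55,40,14,'s0d')
E
```

```text
tip+ [[265.8 246.6]]
tip- [[343.8 193.7]]
br+ [[332.3 290.6]]
posttop [[460.  230.4]]
post corner rear+ [[463.1 361.4]]
[[-2.3 -1.6]] [[-2.4  1.7]]
```

View pics/s0d.png

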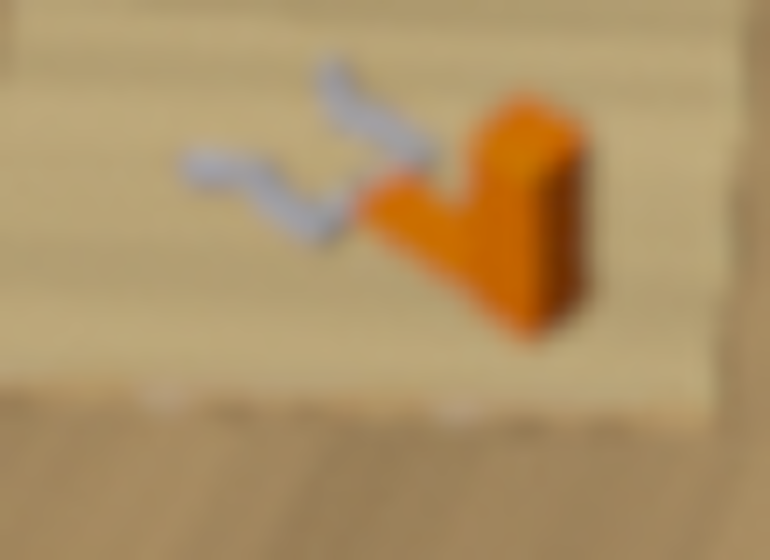

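```bash
python3 - <<'E'
from fit import *
s=load('s11');C=cloud(s);o=get_obs();p=np.array(o['eef_pos']);R=np.array(o['eef_rot']);h=R[:,1];l=R[:,0]
hsv=cv2.cvtColor(s['frame'],cv2.COLOR_RGB2HSV).astype(int);H,S,V=hsv[...,0],hsv[...,1],hsv[...,2]
m=(H<18)&(S>180)&(V>120); m[:160]=0;m[190:]=0;m[:,:285]=0;m[:,:]&=(np.arange(560)<310)[None]
q=C[m]-p; L=q@l;Hh=q@h;Z=q[:,2]
k=abs(Hh)<.015
for i in np.nonzero(k)[0]: print((round(Hh[i]*1e3,1),round(L[i]*1e3,1),round(Z[i]*1e3,1)),end=' ')
print(); print('face L median',np.median(L[k&(abs(Hh)<.007)]))
# wires
w=(C[...,2]>.105)&(C[...,2]<.13)&(S<70)&(abs((C-p)@l)<.03)&(((C-p)@h)>.025)&(((C-p)@h)<.08)
Q=(C[w]-p); print(len(Q)); 
for a,b,c in sorted(zip(Q@h,Q@l,Q[:,2])): print((round(a*1e3),round(b*1e3,1),round(c*1e3,1)),end=' ')
run('s11',.03,.06)
E
```

```text
(np.float64(7.5), np.float64(-7.5), np.float64(-46.6)) (np.float64(5.3), np.float64(3.0), np.float64(-44.4)) (np.float64(6.8), np.float64(-2.8), np.float64(-47.4)) (np.float64(4.3), np.float64(-3.8), np.float64(-46.8)) (np.float64(4.8), np.float64(3.5), np.float64(-46.9)) (np.float64(5.2), np.float64(-1.0), np.float64(-49.0)) (np.float64(1.2), np.float64(-0.2), np.float64(-47.1)) (np.float64(3.2), np.float64(5.2), np.float64(-48.5)) (np.float64(-0.6), np.float64(5.8), np.float64(-46.8)) (np.float64(-1.0), np.float64(2.4), np.float64(-48.1)) (np.float64(0.5), np.float64(8.3), np.float64(-49.1)) (np.float64(-0.5), np.float64(5.6), np.float64(-49.8)) (np.float64(-3.2), np.float64(4.8), np.float64(-49.1)) (np.float64(2.3), np.float64(6.2), np.float64(-53.6)) (np.float64(0.6), np.float64(4.2), np.float64(-53.8)) (np.float64(-3.8), np.float64(5.4), np.float64(-51.6)) (np.float64(2.8), np.float64(5.4), np.float64(-57.1)) (np.float64(-3.5), np.float64(8.9), np.float64(-53.2)) (np.float64(-5.7), np.float64(7.6), np.float64(-52.8)) (np.float64(1.5), np.float64(6.8), np.float64(-58.9)) (np.floa
[... 3432 characters left out ...]
t64(-81.0)) (55, np.float64(-14.9), np.float64(-80.2)) (55, np.float64(12.9), np.float64(-83.8)) (57, np.float64(15.5), np.float64(-83.2)) (57, np.float64(11.3), np.float64(-82.0)) (59, np.float64(13.1), np.float64(-82.0)) (59, np.float64(-14.7), np.float64(-81.5)) (60, np.float64(16.1), np.float64(-81.1)) (61, np.float64(15.1), np.float64(-85.0)) (61, np.float64(-13.1), np.float64(-81.7)) (62, np.float64(17.8), np.float64(-84.3)) (62, np.float64(17.4), np.float64(-81.5)) (64, np.float64(-20.0), np.float64(-82.5)) drum 155 0.03007132528717449 (array([ 0.52183794, -0.04198679]), np.float64(0.0015332226836780663))
spindle 96 (array([ 0.52230137, -0.0416103 ]), np.float64(0.001798254364007272))
```

```bash
python3 calc.py .4409 -.0031 .1572 -24.8
```

```text
t 16.9 p [ 0.441  -0.0023  0.2004] yawY -24.71 R2 [ 1.e-04  5.e-04 -1.e+00] F [ 0.9  0.5 -0.5] w 14.5
shift [-0.015  0.006  0.865] turn [-0.001 -0.004  0.011]
```

```bash
python3 -m handwheel '[{"dx":-0.01,"dy":0,"dz":0.1,"ax":0,"ay":0,"az":0,"claw":8},{"dx":-0.01,"dy":0,"dz":0.25,"ax":0,"ay":0,"az":0,"claw":8},{"dx":-0.01,"dy":0,"dz":0.45,"ax":0,"ay":0,"az":0,"claw":8},{"dx":-0.01,"dy":0,"dz":0.65,"ax":0,"ay":0,"az":0,"claw":8},{"dx":-0.01,"dy":0,"dz":0.8,"ax":0,"ay":0,"az":0,"claw":8},{"dx":-0.01,"dy":0,"dz":0.865,"ax":0,"ay":0,"az":0,"claw":8},{"dx":-0.01,"dy":0,"dz":0.865,"ax":0,"ay":0,"az":0,"claw":8},{"dx":-0.01,"dy":0,"dz":0.865,"ax":0,"ay":0,"az":0,"claw":8},{"dx":-0.01,"dy":0,"dz":0.865,"ax":0,"ay":0,"az":0,"claw":8},{"dx":-0.01,"dy":0,"dz":0.865,"ax":0,"ay":0,"az":0,"claw":8}]' 80; python3 calc.py .4409 -.0031 .1572 -24.8;python3 - <<'E'
from h import *
s=snap('side','s12'); crop(s,262,160,55,40,14,'s12c')
E
python3 calc.py .4409 -.0031 .1572 -24.8
```

```text
clock: 17.9
eef_pos: [0.441, -0.0037, 0.1575]
eef_rot: [[0.419, 0.908, 0.001], [0.908, -0.419, -0.0], [0.0, 0.001, -1.0]]
force: [-0.1, 0.4, -1.1]
width: 0.17
t 17.9 p [ 0.441  -0.0037  0.1575] yawY -24.78 R2 [ 8.e-04 -1.e-04 -1.e+00] F [-0.1  0.4 -1.1] w 14.5
shift [ 0.011 -0.008  0.006] turn [ 0.005 -0.002  0.003]
t 17.95 p [ 0.441  -0.0038  0.1575] yawY -24.77 R2 [ 8.e-04 -1.e-04 -1.e+00] F [-0.7 -0.2 -1. ] w 14.5
shift [ 0.011 -0.007  0.005] turn [ 0.005 -0.002  0.003]
```

View pics/s12c.png

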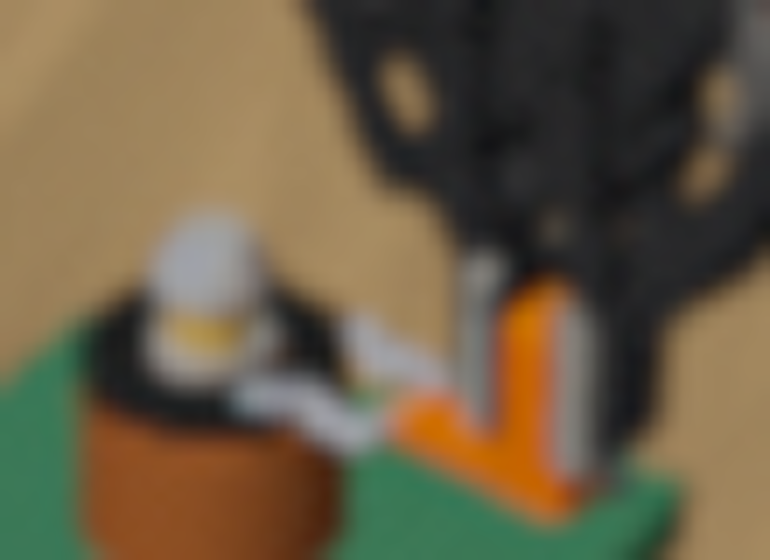

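```bash
python3 - <<'E'
from fit import *
s=load('s12');C=cloud(s);o=get_obs();p=np.array(o['eef_pos']);R=np.array(o['eef_rot']);h=R[:,1];l=R[:,0]
hsv=cv2.cvtColor(s['frame'],cv2.COLOR_RGB2HSV).astype(int);H,S,V=hsv[...,0],hsv[...,1],hsv[...,2]
D=C-p; Hh=D@h;L=D@l;Z=C[...,2]
w=(S<75)&(V>110)&(Z>.066)&(Z<.085)&(abs(L)<.022)&(Hh>.034)&(Hh<.068)
for sg in(1,-1):
  k=w&(L*sg>4e-3); print(sg,k.sum(),'L',L[k].mean(),'z',Z[k].mean(),'px',np.nonzero(k)[1].mean(),np.nonzero(k)[0].mean())
# predicted in hand wire axis L=+-13ish
k=(np.hypot(C[...,0]-.522,C[...,1]+.041)<.02)&(Z>.078)&(Z<.1); print('head',k.sum(),C[k].mean(0))
q=C[(np.hypot(C[...,0]-.522,C[...,1]+.041)<.018)&(Z>.0805)&(Z<.087)]; print(len(q),fitc(q,.012,s['origin']))
br=(H>15)&(H<32)&(S>100)&(np.hypot(C[...,0]-.522,C[...,1]+.041)<.02)&(Z>.06); print('brass',br.sum(),C[br].mean(0),np.c_[np.nonzero(br)][:,::-1].tolist())
def c(P): return ((proj(s,P)-[262,160]+.5)*14-.5).round(1)
ax=np.array([.5223,-.0416,0]);v=s['origin']-ax;v[2]=0;v/=np.linalg.norm(v)
print('brass lower front',c(ax+v*.009+[0,0,.071]),'upper vis',c(ax+v*.009+[0,0,.078]),'headtop',c(ax+[0,0,.094]))
W=lambda x,y,z:p+h*(x+.05)+l*y+np.array([0,0,z-.0847])
for a in((.016,.016,.003),(.016,-.016,.003),(-.012,.0155,.003)): print(c(W(*a)))
E
```

```text
1 24 L 0.013971617651686368 z 0.07523005384098096 px 283.9166666666667 189.0
-1 17 L -0.009885761416384864 z 0.07603885074082692 px 289.8235294117647 185.35294117647058
head 47 [ 0.52001391 -0.0356713   0.08717099]
20 (array([ 0.52266619, -0.04202966]), np.float64(0.0015005164406748732))
brass 8 [ 0.51926257 -0.03345725  0.07416101] [[275, 183], [276, 183], [277, 183], [278, 183], [275, 184], [276, 184], [277, 184], [278, 184]]
brass lower front [[208.5 349.9]] upper vis [[208.3 319.8]] headtop [[207.5 226.8]]
[[238.6 380.4]]
[[348.9 317.5]]
[[345.9 431.9]]
```

```bash
python3 -m handwheel '[{"dx":0,"dy":0.05,"dz":0,"ax":0,"ay":0,"az":0,"claw":8},{"dx":0,"dy":0.1,"dz":0,"ax":0,"ay":0,"az":0,"claw":8},{"dx":0.01,"dy":0.16,"dz":0,"ax":0,"ay":0,"az":0,"claw":8},{"dx":0.01,"dy":0.22,"dz":0,"ax":0,"ay":0,"az":0,"claw":8},{"dx":0.01,"dy":0.28,"dz":0,"ax":0,"ay":0,"az":0,"claw":8},{"dx":0.01,"dy":0.34,"dz":0,"ax":0,"ay":0,"az":0,"claw":8},{"dx":0.01,"dy":0.40,"dz":0,"ax":0,"ay":0,"az":0,"claw":8},{"dx":0.01,"dy":0.44,"dz":0,"ax":0,"ay":0,"az":0,"claw":8},{"dx":0.01,"dy":0.44,"dz":0,"ax":0,"ay":0,"az":0,"claw":8},{"dx":0.01,"dy":0.44,"dz":0,"ax":0,"ay":0,"az":0,"claw":8}]' 80; python3 - <<'E'
from h import *
s=snap('side','s13'); crop(s,262,160,55,40,14,'s13c')
E
python3 calc.py .4772 -.0199 .1575 -24.8
```

```text
clock: 18.95
eef_pos: [0.4609, -0.0125, 0.1571]
eef_rot: [[0.419, 0.908, -0.0], [0.908, -0.419, 0.0], [-0.0, -0.0, -1.0]]
force: [-1.3, -0.2, -1.2]
width: 0.17
t 19.0 p [ 0.4609 -0.0124  0.1571] yawY -24.77 R2 [-2.e-04 -0.e+00 -1.e+00] F [-0.2 -0.5 -0.4] w 14.5
shift [ 0.002  0.359 -0.008] turn [-0.001  0.001  0.004]
```

View pics/s13c.png

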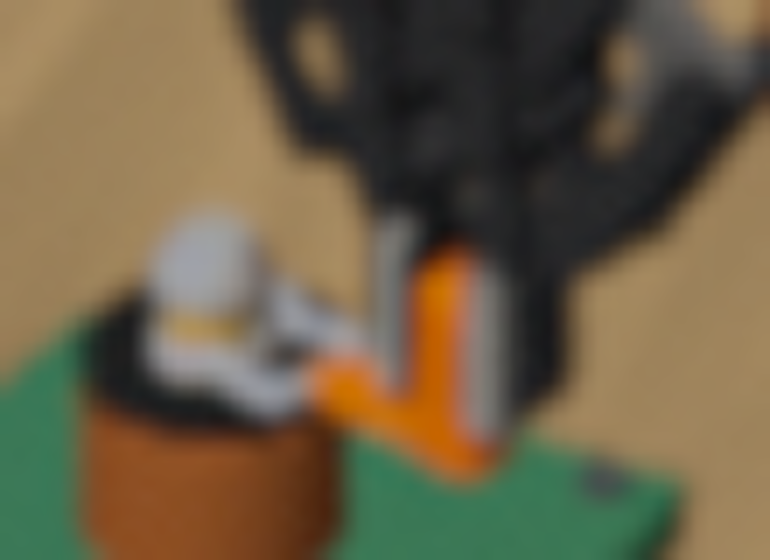

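Both prongs straddle the groove, with the near one at about (190,360), and there is no contact force. I'll advance to about 10 mm short.

```bash
python3 -m handwheel '[{"dx":0,"dy":0.02,"dz":0,"ax":0,"ay":0,"az":0,"claw":8},{"dx":0,"dy":0.04,"dz":0,"ax":0,"ay":0,"az":0,"claw":8},{"dx":0,"dy":0.06,"dz":0,"ax":0,"ay":0,"az":0,"claw":8},{"dx":0,"dy":0.08,"dz":0,"ax":0,"ay":0,"az":0,"claw":8},{"dx":0,"dy":0.1,"dz":0,"ax":0,"ay":0,"az":0,"claw":8},{"dx":0,"dy":0.12,"dz":0,"ax":0,"ay":0,"az":0,"claw":8},{"dx":0,"dy":0.14,"dz":0,"ax":0,"ay":0,"az":0,"claw":8},{"dx":0,"dy":0.15,"dz":0,"ax":0,"ay":0,"az":0,"claw":8},{"dx":0,"dy":0.16,"dz":0,"ax":0,"ay":0,"az":0,"claw":8},{"dx":0,"dy":0.16,"dz":0,"ax":0,"ay":0,"az":0,"claw":8}]' 80; python3 calc.py .4772 -.0199 .1575 -24.8
```

```text
clock: 20.0
eef_pos: [0.4678, -0.016, 0.157]
eef_rot: [[0.419, 0.908, -0.001], [0.908, -0.419, -0.0], [-0.001, -0.001, -1.0]]
force: [-1.5, -1.0, -1.6]
width: 0.171
t 20.0 p [ 0.4678 -0.016   0.157 ] yawY -24.79 R2 [-1.e-03 -2.e-04 -1.e+00] F [-1.5 -1.  -1.6] w 14.6
shift [ 0.009  0.202 -0.011] turn [-0.006  0.004  0.001]
```

```bash
python3 -m handwheel '[{"dx":0,"dy":0.01,"dz":0,"ax":0,"ay":0,"az":0,"claw":8},{"dx":0,"dy":0.02,"dz":0,"ax":0,"ay":0,"az":0,"claw":8},{"dx":0,"dy":0.03,"dz":0,"ax":0,"ay":0,"az":0,"claw":8},{"dx":0,"dy":0.04,"dz":0,"ax":0,"ay":0,"az":0,"claw":8},{"dx":0,"dy":0.05,"dz":0,"ax":0,"ay":0,"az":0,"claw":8},{"dx":0,"dy":0.06,"dz":0,"ax":0,"ay":0,"az":0,"claw":8},{"dx":0,"dy":0.06,"dz":0,"ax":0,"ay":0,"az":0,"claw":8},{"dx":0,"dy":0.06,"dz":0,"ax":0,"ay":0,"az":0,"claw":8},{"dx":0,"dy":0.06,"dz":0,"ax":0,"ay":0,"az":0,"claw":8},{"dx":0,"dy":0.06,"dz":0,"ax":0,"ay":0,"az":0,"claw":8}]' 80; python3 calc.py .4772 -.0199 .1575 -24.8
```

```text
clock: 21.0
eef_pos: [0.4696, -0.0174, 0.1566]
eef_rot: [[0.419, 0.908, -0.003], [0.908, -0.419, -0.001], [-0.002, -0.003, -1.0]]
force: [-6.5, -1.8, -0.6]
width: 0.168
t 21.0 p [ 0.4696 -0.0174  0.1566] yawY -24.8 R2 [-3.2e-03 -6.0e-04 -1.0e+00] F [-6.5 -1.8 -0.6] w 14.3
shift [ 0.019  0.159 -0.018] turn [-0.019  0.014 -0.   ]
```

```bash
python3 -m handwheel '[{"dx":-0.01,"dy":0.01,"dz":-0.01,"ax":0,"ay":0,"az":0,"claw":8},{"dx":-0.02,"dy":0.02,"dz":-0.01,"ax":0,"ay":0,"az":0,"claw":8},{"dx":-0.02,"dy":0.03,"dz":-0.01,"ax":0,"ay":0,"az":0,"claw":8},{"dx":-0.02,"dy":0.04,"dz":-0.01,"ax":0,"ay":0,"az":0,"claw":8},{"dx":-0.02,"dy":0.04,"dz":-0.01,"ax":0,"ay":0,"az":0,"claw":8},{"dx":-0.02,"dy":0.04,"dz":-0.01,"ax":0,"ay":0,"az":0,"claw":8},{"dx":-0.02,"dy":0.04,"dz":-0.01,"ax":0,"ay":0,"az":0,"claw":8},{"dx":-0.02,"dy":0.04,"dz":-0.01,"ax":0,"ay":0,"az":0,"claw":8},{"dx":-0.02,"dy":0.04,"dz":-0.01,"ax":0,"ay":0,"az":0,"claw":8},{"dx":-0.02,"dy":0.04,"dz":-0.01,"ax":0,"ay":0,"az":0,"claw":8}]' 80; python3 calc.py .4772 -.0199 .1575 -24.8
```

```text
clock: 22.0
eef_pos: [0.47, -0.0181, 0.1567]
eef_rot: [[0.418, 0.908, -0.005], [0.908, -0.418, 0.0], [-0.002, -0.005, -1.0]]
force: [-7.2, 2.7, -1.2]
width: 0.168
t 22.0 p [ 0.47   -0.0181  0.1567] yawY -24.72 R2 [-5.3e-03  3.0e-04 -1.0e+00] F [-7.2  2.7 -1.2] w 14.4
shift [ 0.028  0.146 -0.017] turn [-0.036  0.014  0.01 ]
```

The lateral force is gone and the push is 7.7 N, purely along the clip axis. I'll keep pushing slowly.

```bash
python3 -m handwheel '[{"dx":0,"dy":0.01,"dz":-0.01,"ax":0,"ay":0,"az":0,"claw":8},{"dx":0,"dy":0.02,"dz":-0.01,"ax":0,"ay":0,"az":0,"claw":8},{"dx":0,"dy":0.03,"dz":-0.01,"ax":0,"ay":0,"az":0,"claw":8},{"dx":0,"dy":0.04,"dz":-0.01,"ax":0,"ay":0,"az":0,"claw":8},{"dx":0,"dy":0.04,"dz":-0.01,"ax":0,"ay":0,"az":0,"claw":8},{"dx":0,"dy":0.04,"dz":-0.01,"ax":0,"ay":0,"az":0,"claw":8},{"dx":0,"dy":0.04,"dz":-0.01,"ax":0,"ay":0,"az":0,"claw":8},{"dx":0,"dy":0.04,"dz":-0.01,"ax":0,"ay":0,"az":0,"claw":8},{"dx":0,"dy":0.04,"dz":-0.01,"ax":0,"ay":0,"az":0,"claw":8},{"dx":0,"dy":0.04,"dz":-0.01,"ax":0,"ay":0,"az":0,"claw":8}]' 80; python3 calc.py .4772 -.0199 .1575 -24.8
```

```text
clock: 23.0
eef_pos: [0.4707, -0.0185, 0.1567]
eef_rot: [[0.418, 0.909, -0.008], [0.909, -0.418, 0.001], [-0.003, -0.007, -1.0]]
force: [-10.6, 3.5, -2.3]
width: 0.175
t 23.0 p [ 0.4707 -0.0185  0.1567] yawY -24.69 R2 [-7.9e-03  6.0e-04 -1.0e+00] F [-10.6   3.5  -2.3] w 15.0
shift [ 0.029  0.13  -0.017] turn [-0.053  0.019  0.014]
```

```bash
python3 -m handwheel '[{"dx":0,"dy":0.01,"dz":0,"ax":0,"ay":0,"az":0,"claw":8},{"dx":0,"dy":0.02,"dz":0,"ax":0,"ay":0,"az":0,"claw":8},{"dx":0,"dy":0.03,"dz":0,"ax":0,"ay":0,"az":0,"claw":8},{"dx":0,"dy":0.04,"dz":0,"ax":0,"ay":0,"az":0,"claw":8},{"dx":0,"dy":0.04,"dz":0,"ax":0,"ay":0,"az":0,"claw":8},{"dx":0,"dy":0.04,"dz":0,"ax":0,"ay":0,"az":0,"claw":8},{"dx":0,"dy":0.04,"dz":0,"ax":0,"ay":0,"az":0,"claw":8},{"dx":0,"dy":0.04,"dz":0,"ax":0,"ay":0,"az":0,"claw":8},{"dx":0,"dy":0.04,"dz":0,"ax":0,"ay":0,"az":0,"claw":8},{"dx":0,"dy":0.04,"dz":0,"ax":0,"ay":0,"az":0,"claw":8}]' 80; python3 calc.py .4772 -.0199 .1575 -24.8; python3 - <<'E'
from h import *
s=snap('side','s14'); crop(s,262,160,55,40,14,'s14c')
E
```

```text
clock: 24.0
eef_pos: [0.4714, -0.0189, 0.1565]
eef_rot: [[0.417, 0.909, -0.01], [0.909, -0.417, 0.001], [-0.003, -0.01, -1.0]]
force: [-13.5, 5.0, 0.8]
width: 0.17
t 24.0 p [ 0.4714 -0.0189  0.1565] yawY -24.66 R2 [-1.010e-02  8.000e-04 -9.999e-01] F [-13.5   5.    0.8] w 14.5
shift [ 0.03   0.113 -0.022] turn [-0.069  0.025  0.018]
```

View pics/s14c.png

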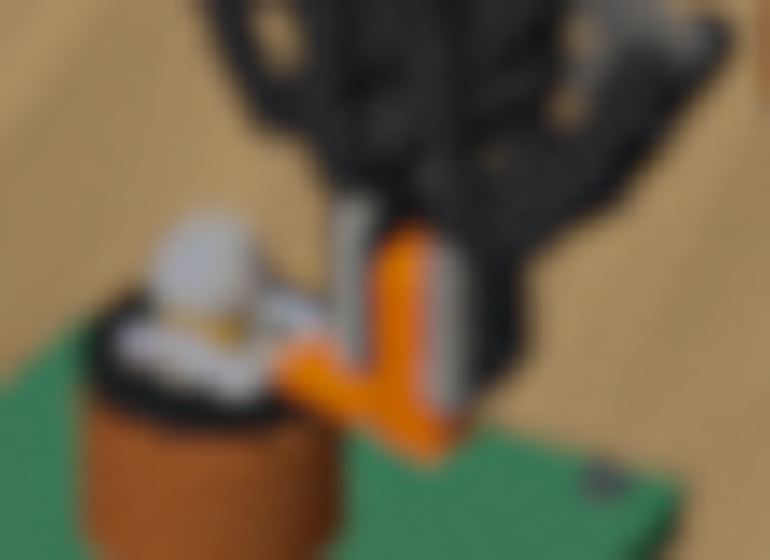

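The near prong now lies in the groove across the core, at (190,355), and the push is 14.4 N, close to the snap.

```bash
python3 -m handwheel '[{"dx":0,"dy":0.01,"dz":0,"ax":0,"ay":0,"az":0,"claw":8},{"dx":0,"dy":0.02,"dz":0,"ax":0,"ay":0,"az":0,"claw":8},{"dx":0,"dy":0.03,"dz":0,"ax":0,"ay":0,"az":0,"claw":8},{"dx":0,"dy":0.04,"dz":0,"ax":0,"ay":0,"az":0,"claw":8},{"dx":0,"dy":0.04,"dz":0,"ax":0,"ay":0,"az":0,"claw":8},{"dx":0,"dy":0.04,"dz":0,"ax":0,"ay":0,"az":0,"claw":8},{"dx":0,"dy":0.04,"dz":0,"ax":0,"ay":0,"az":0,"claw":8},{"dx":0,"dy":0.04,"dz":0,"ax":0,"ay":0,"az":0,"claw":8},{"dx":0,"dy":0.04,"dz":0,"ax":0,"ay":0,"az":0,"claw":8},{"dx":0,"dy":0.04,"dz":0,"ax":0,"ay":0,"az":0,"claw":8}]' 80; python3 calc.py .4772 -.0199 .1575 -24.8
```

```text
clock: 25.05
eef_pos: [0.4727, -0.0195, 0.1564]
eef_rot: [[0.417, 0.909, -0.011], [0.909, -0.417, 0.001], [-0.004, -0.011, -1.0]]
force: [-16.2, 7.2, 1.5]
width: 0.167
t 25.05 p [ 0.4727 -0.0195  0.1564] yawY -24.64 R2 [-1.130e-02  9.000e-04 -9.999e-01] F [-16.2   7.2   1.5] w 14.2
shift [ 0.03   0.084 -0.024] turn [-0.076  0.028  0.02 ]
```

```bash
python3 -m handwheel '[{"dx":0,"dy":0.005,"dz":0,"ax":0,"ay":0,"az":0,"claw":8},{"dx":0,"dy":0.01,"dz":0,"ax":0,"ay":0,"az":0,"claw":8},{"dx":0,"dy":0.015,"dz":0,"ax":0,"ay":0,"az":0,"claw":8},{"dx":0,"dy":0.02,"dz":0,"ax":0,"ay":0,"az":0,"claw":8},{"dx":0,"dy":0.025,"dz":0,"ax":0,"ay":0,"az":0,"claw":8},{"dx":0,"dy":0.025,"dz":0,"ax":0,"ay":0,"az":0,"claw":8},{"dx":0,"dy":0.025,"dz":0,"ax":0,"ay":0,"az":0,"claw":8},{"dx":0,"dy":0.025,"dz":0,"ax":0,"ay":0,"az":0,"claw":8},{"dx":0,"dy":0.025,"dz":0,"ax":0,"ay":0,"az":0,"claw":8},{"dx":0,"dy":0.025,"dz":0,"ax":0,"ay":0,"az":0,"claw":8}]' 80; python3 calc.py .4772 -.0199 .1575 -24.8
```

```text
clock: 26.05
eef_pos: [0.4788, -0.0221, 0.1582]
eef_rot: [[0.419, 0.908, -0.0], [0.908, -0.419, -0.0], [-0.0, -0.0, -1.0]]
force: [-4.0, -1.8, -2.0]
width: 0.17
t 26.05 p [ 0.4788 -0.0221  0.1582] yawY -24.8 R2 [-2.e-04 -3.e-04 -1.e+00] F [-4.  -1.8 -2. ] w 14.5
shift [ 0.026 -0.048  0.015] turn [-0.     0.003  0.001]
```

It snapped on: the force dropped to about 3 N. I'll creep on until the bridge contact force rises.

```bash
python3 -m handwheel '[{"dx":0,"dy":0.002,"dz":0,"ax":0,"ay":0,"az":0,"claw":8},{"dx":0,"dy":0.004,"dz":0,"ax":0,"ay":0,"az":0,"claw":8},{"dx":0,"dy":0.006,"dz":0.01,"ax":0,"ay":0,"az":0,"claw":8},{"dx":0,"dy":0.008,"dz":0.01,"ax":0,"ay":0,"az":0,"claw":8},{"dx":0,"dy":0.01,"dz":0.01,"ax":0,"ay":0,"az":0,"claw":8},{"dx":0,"dy":0.012,"dz":0.01,"ax":0,"ay":0,"az":0,"claw":8},{"dx":0,"dy":0.014,"dz":0.01,"ax":0,"ay":0,"az":0,"claw":8},{"dx":0,"dy":0.016,"dz":0.01,"ax":0,"ay":0,"az":0,"claw":8},{"dx":0,"dy":0.018,"dz":0.01,"ax":0,"ay":0,"az":0,"claw":8},{"dx":0,"dy":0.02,"dz":0.01,"ax":0,"ay":0,"az":0,"claw":8}]' 80; python3 calc.py .4772 -.0199 .1575 -24.8; python3 - <<'E'
from h import *
s=snap('side','s15'); crop(s,262,160,55,40,14,'s15c')
E
```

```text
clock: 27.05
eef_pos: [0.479, -0.0221, 0.1575]
eef_rot: [[0.419, 0.908, -0.002], [0.908, -0.419, -0.0], [-0.001, -0.002, -1.0]]
force: [-7.4, -0.4, 1.2]
width: 0.173
t 27.05 p [ 0.479  -0.0221  0.1575] yawY -24.76 R2 [-1.8e-03 -1.0e-04 -1.0e+00] F [-7.4 -0.4  1.2] w 14.7
shift [ 0.025 -0.052  0.001] turn [-0.011  0.006  0.004]
```

View pics/s15c.png

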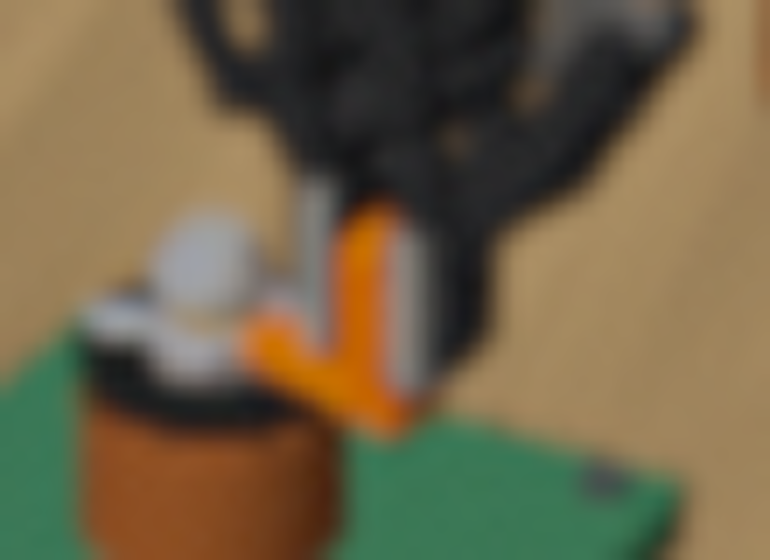

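The position has stalled and force is rising (6.6 N), so the bridge is in contact. One more small nudge to confirm it's home.

```bash
python3 -m handwheel '[{"dx":0,"dy":0.004,"dz":0,"ax":0,"ay":0,"az":0,"claw":8},{"dx":0,"dy":0.008,"dz":0,"ax":0,"ay":0,"az":0,"claw":8},{"dx":0,"dy":0.012,"dz":0,"ax":0,"ay":0,"az":0,"claw":8},{"dx":0,"dy":0.016,"dz":0,"ax":0,"ay":0,"az":0,"claw":8},{"dx":0,"dy":0.02,"dz":0,"ax":0,"ay":0,"az":0,"claw":8},{"dx":0,"dy":0.024,"dz":0,"ax":0,"ay":0,"az":0,"claw":8},{"dx":0,"dy":0.028,"dz":0,"ax":0,"ay":0,"az":0,"claw":8},{"dx":0,"dy":0.03,"dz":0,"ax":0,"ay":0,"az":0,"claw":8},{"dx":0,"dy":0.03,"dz":0,"ax":0,"ay":0,"az":0,"claw":8},{"dx":0,"dy":0.03,"dz":0,"ax":0,"ay":0,"az":0,"claw":8}]' 80; python3 calc.py .4772 -.0199 .1575 -24.8
```

```text
clock: 28.1
eef_pos: [0.4793, -0.0223, 0.1572]
eef_rot: [[0.418, 0.908, -0.004], [0.908, -0.418, 0.0], [-0.002, -0.004, -1.0]]
force: [-9.6, -0.5, 3.7]
width: 0.173
t 28.1 p [ 0.4793 -0.0223  0.1572] yawY -24.73 R2 [-4.2e-03  1.0e-04 -1.0e+00] F [-9.6 -0.5  3.7] w 14.8
shift [ 0.026 -0.058 -0.006] turn [-0.028  0.012  0.008]
```

```bash
python3 -m handwheel '[{"dx":-0.005,"dy":0.004,"dz":0,"ax":0,"ay":0,"az":0,"claw":8},{"dx":-0.01,"dy":0.008,"dz":0,"ax":0,"ay":0,"az":0,"claw":8},{"dx":-0.015,"dy":0.012,"dz":0,"ax":0,"ay":0,"az":0,"claw":8},{"dx":-0.02,"dy":0.016,"dz":0,"ax":0,"ay":0,"az":0,"claw":8},{"dx":-0.02,"dy":0.02,"dz":0,"ax":0,"ay":0,"az":0,"claw":8},{"dx":-0.02,"dy":0.024,"dz":0,"ax":0,"ay":0,"az":0,"claw":8},{"dx":-0.02,"dy":0.028,"dz":0,"ax":0,"ay":0,"az":0,"claw":8},{"dx":-0.02,"dy":0.03,"dz":0,"ax":0,"ay":0,"az":0,"claw":8},{"dx":-0.02,"dy":0.03,"dz":0,"ax":0,"ay":0,"az":0,"claw":8},{"dx":-0.02,"dy":0.03,"dz":0,"ax":0,"ay":0,"az":0,"claw":8}]' 80; python3 calc.py .4772 -.0199 .1575 -24.8
```

```text
clock: 29.1
eef_pos: [0.4794, -0.0228, 0.1566]
eef_rot: [[0.417, 0.909, -0.006], [0.909, -0.417, 0.001], [-0.001, -0.006, -1.0]]
force: [-9.1, 1.9, -2.2]
width: 0.17
t 29.1 p [ 0.4794 -0.0228  0.1566] yawY -24.66 R2 [-0.0061  0.0013 -1.    ] F [-9.1  1.9 -2.2] w 14.5
shift [ 0.034 -0.064 -0.018] turn [-0.043  0.01   0.018]
```

The clip is home: 9 N and no further travel. I'll relax the push, then open to 30 mm and look before retreating.

```bash
python3 -m handwheel '[{"dx":0,"dy":-0.01,"dz":0,"ax":0,"ay":0,"az":0,"claw":8},{"dx":0,"dy":-0.02,"dz":0,"ax":0,"ay":0,"az":0,"claw":8},{"dx":0,"dy":-0.03,"dz":0,"ax":0,"ay":0,"az":0,"claw":8},{"dx":0,"dy":-0.03,"dz":0,"ax":0,"ay":0,"az":0,"claw":16},{"dx":0,"dy":-0.03,"dz":0,"ax":0,"ay":0,"az":0,"claw":20},{"dx":0,"dy":-0.03,"dz":0,"ax":0,"ay":0,"az":0,"claw":24},{"dx":0,"dy":-0.03,"dz":0,"ax":0,"ay":0,"az":0,"claw":28},{"dx":0,"dy":-0.03,"dz":0,"ax":0,"ay":0,"az":0,"claw":30},{"dx":0,"dy":-0.03,"dz":0,"ax":0,"ay":0,"az":0,"claw":30},{"dx":0,"dy":-0.03,"dz":0,"ax":0,"ay":0,"az":0,"claw":30}]' 80; python3 calc.py .4772 -.0199 .1575 -24.8; python3 - <<'E'
from h import *
s=snap('side','s16'); crop(s,262,160,55,40,14,'s16c')
E
```

```text
clock: 30.1
eef_pos: [0.4811, -0.0239, 0.1578]
eef_rot: [[0.419, 0.908, 0.001], [0.908, -0.419, 0.0], [0.0, 0.001, -1.0]]
force: [0.5, -0.2, -0.1]
width: 0.349
t 30.1 p [ 0.4811 -0.0239  0.1578] yawY -24.78 R2 [ 7.e-04  0.e+00 -1.e+00] F [ 0.5 -0.2 -0.1] w 29.8
shift [ 0.04  -0.105  0.006] turn [ 0.005 -0.002  0.003]
```

View pics/s16c.png

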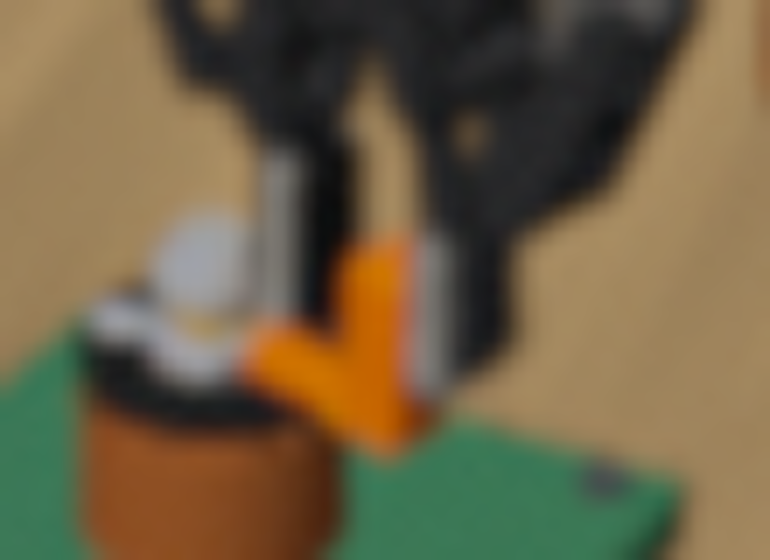

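```bash
python3 -m handwheel '[{"dx":0,"dy":-0.02,"dz":0,"ax":0,"ay":0,"az":0,"claw":30},{"dx":0,"dy":-0.04,"dz":-0.05,"ax":0,"ay":0,"az":0,"claw":30},{"dx":0,"dy":-0.04,"dz":-0.15,"ax":0,"ay":0,"az":0,"claw":30},{"dx":0,"dy":-0.04,"dz":-0.35,"ax":0,"ay":0,"az":0,"claw":30},{"dx":0,"dy":-0.04,"dz":-0.6,"ax":0,"ay":0,"az":0,"claw":30},{"dx":0,"dy":-0.04,"dz":-0.9,"ax":0,"ay":0,"az":0,"claw":30},{"dx":0,"dy":-0.04,"dz":-1.3,"ax":0,"ay":0,"az":0,"claw":30},{"dx":0,"dy":-0.04,"dz":-1.7,"ax":0,"ay":0,"az":0,"claw":30},{"dx":0,"dy":-0.04,"dz":-2.0,"ax":0,"ay":0,"az":0,"claw":30},{"dx":0,"dy":-0.04,"dz":-2.2,"ax":0,"ay":0,"az":0,"claw":30}]' 80; python3 - <<'E'
from h import *
s=snap('side','s17'); crop(s,252,150,75,55,10,'s17c')
E
```

```text
clock: 31.15
eef_pos: [0.4795, -0.0229, 0.2699]
eef_rot: [[0.419, 0.908, 0.003], [0.908, -0.419, -0.0], [0.001, 0.003, -1.0]]
force: [0.3, 0.5, -1.1]
width: 0.351
```

View pics/s17c.png

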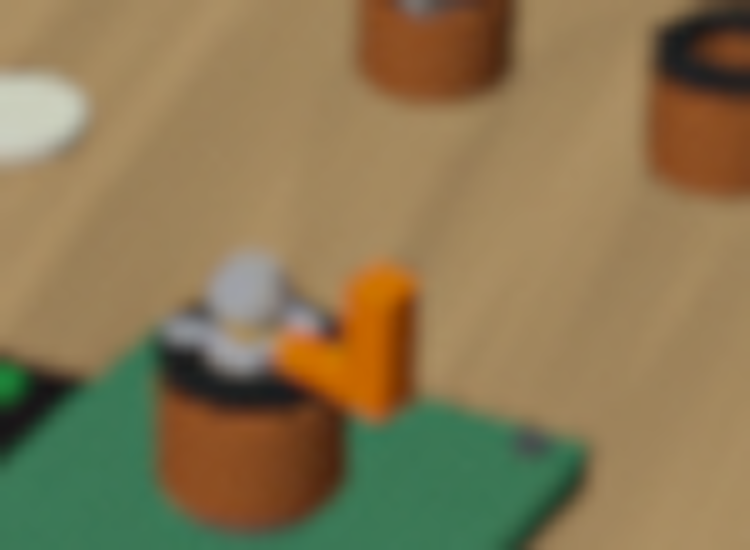

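```bash
python3 -m handwheel '[{"dx":0.3,"dy":0,"dz":-0.3,"ax":0,"ay":0,"az":0,"claw":30},{"dx":0.9,"dy":0,"dz":-0.6,"ax":0,"ay":0,"az":0,"claw":30},{"dx":1.7,"dy":0,"dz":-0.6,"ax":0,"ay":0,"az":0,"claw":30},{"dx":2.5,"dy":0,"dz":-0.6,"ax":0,"ay":0,"az":0,"claw":30},{"dx":3.3,"dy":0,"dz":-0.6,"ax":0,"ay":0,"az":0,"claw":30},{"dx":4.1,"dy":0,"dz":-0.6,"ax":0,"ay":0,"az":0,"claw":30},{"dx":4.9,"dy":0,"dz":-0.6,"ax":0,"ay":0,"az":0,"claw":30},{"dx":5.5,"dy":0,"dz":-0.6,"ax":0,"ay":0,"az":0,"claw":30},{"dx":5.9,"dy":0,"dz":-0.6,"ax":0,"ay":0,"az":0,"claw":30},{"dx":6,"dy":0,"dz":-0.6,"ax":0,"ay":0,"az":0,"claw":30}]' 80; python3 - <<'E'
from h import *
t=snap('top','t18'); crop(t,305,165,60,60,10,'t18c');s=snap('side','s18')
def c(P): return ((proj(t,P)-[305,165]+.5)*10-.5).round(1)
C=np.array([.5234,-.0424,0]);th=np.radians(-24.8);h=np.array([np.cos(th),np.sin(th),0]);l=np.array([-h[1],h[0],0])
for n,a in (('tip+',(.016,.016,.077)),('tip-',(.016,-.016,.077)),('br+',(-.012,.0155,.077)),('br-',(-.012,-.0155,.077)),('posttop',(-.05,0,.1125))): print(n,c(C+h*a[0]+l*a[1]+[0,0,a[2]]))
print('head',c(C+[0,0,.094]), 'mm h',c(C+h*.001)-c(C))
E
```

```text
clock: 32.2
eef_pos: [0.6044, 0.2521, 0.297]
eef_rot: [[0.416, 0.909, -0.001], [0.909, -0.416, 0.001], [0.001, -0.002, -1.0]]
force: [-1.0, -0.6, -0.2]
width: 0.349
tip+ [[282.2 173.1]]
tip- [[401.3 233.3]]
br+ [[233.1 273.2]]
br- [[349.1 332.1]]
posttop [[241.1 405.6]]
head [[323.8 240.8]] mm h [[ 1.7 -3.3]]
```

View pics/t18c.png

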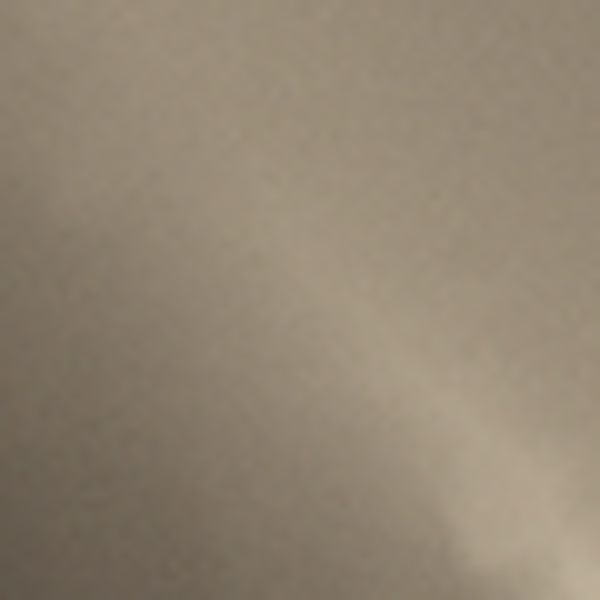

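View pics/s18.png

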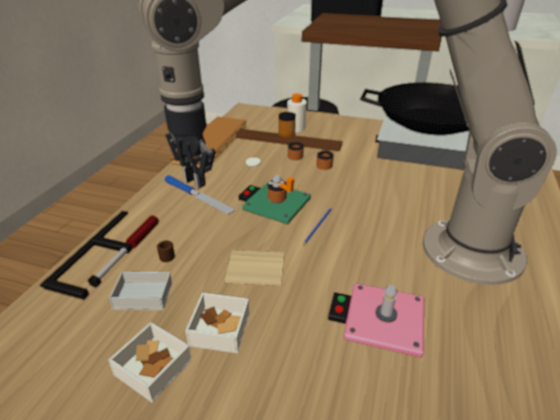

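The arm still blocks the top view; the side view shows the rest of the scene undisturbed. I'll swing the arm further left and back.

```bash
python3 -m handwheel '[{"dx":0.1,"dy":-0.3,"dz":-0.2,"ax":0,"ay":0,"az":0,"claw":30},{"dx":0.5,"dy":-1.0,"dz":-0.2,"ax":0,"ay":0,"az":0,"claw":30},{"dx":0.9,"dy":-1.8,"dz":-0.2,"ax":0,"ay":0,"az":0,"claw":30},{"dx":1.3,"dy":-2.6,"dz":-0.2,"ax":0,"ay":0,"az":0,"claw":30},{"dx":1.7,"dy":-3.4,"dz":-0.2,"ax":0,"ay":0,"az":0,"claw":30},{"dx":1.9,"dy":-4.2,"dz":-0.2,"ax":0,"ay":0,"az":0,"claw":30},{"dx":2.0,"dy":-5.0,"dz":-0.2,"ax":0,"ay":0,"az":0,"claw":30},{"dx":2.0,"dy":-5.6,"dz":-0.2,"ax":0,"ay":0,"az":0,"claw":30},{"dx":2.0,"dy":-6.0,"dz":-0.2,"ax":0,"ay":0,"az":0,"claw":30},{"dx":2.0,"dy":-6.0,"dz":-0.2,"ax":0,"ay":0,"az":0,"claw":30}]' 80; python3 - <<'E'
from h import *
t=snap('top','t19'); crop(t,305,165,60,60,10,'t19c')
E
```

```text
clock: 33.3
eef_pos: [0.3701, 0.467, 0.309]
eef_rot: [[0.414, 0.91, -0.0], [0.91, -0.414, 0.001], [0.001, -0.0, -1.0]]
force: [-0.1, -0.0, 0.3]
width: 0.353
```

View pics/t19c.png

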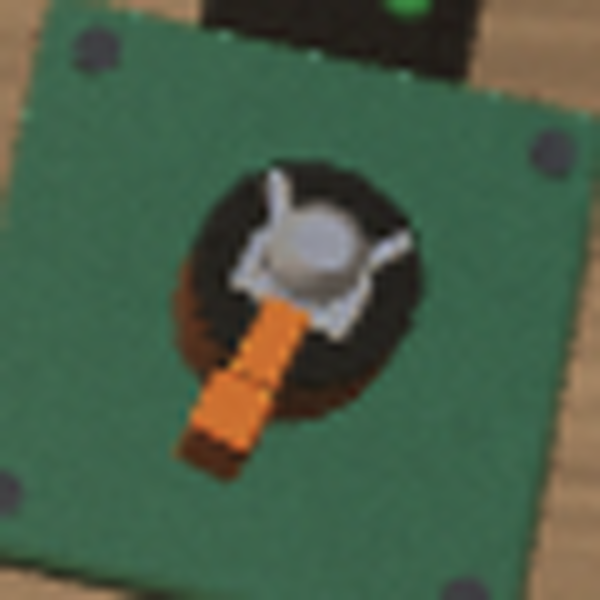

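```bash
python3 - <<'E'
from fit import *
th=np.radians(-24.8);h=np.array([np.cos(th),np.sin(th)]);l=np.array([-h[1],h[0]])
for tag in('t19','s17'):
    t=load(tag);C=cloud(t);hsv=cv2.cvtColor(t['frame'],cv2.COLOR_RGB2HSV).astype(int);H,S,V=hsv[...,0],hsv[...,1],hsv[...,2]
    near=np.hypot(C[...,0]-.51,C[...,1]+.035)<.07; Z=C[...,2]
    po=near&(H<18)&(S>150)&(V>150)&(Z>.1)&(Z<.125); top=near&(S<60)&(Z>.088)&(Z<.1)
    a=C[po];b=C[top]
    print(tag,po.sum(),top.sum(),'post top z',np.median(a[:,2]),'rel',((a.mean(0)-b.mean(0))[:2])@np.c_[h,l]*1000,'head z',np.median(b[:,2]))
    br=near&(H<18)&(S>150)&(V>150)&(Z<.095)&(Z>.06); print('bar z',br.sum(),np.median(C[br][:,2]))
    d=near&(V<50)&(Z>.062)&(Z<.078)&(np.hypot(C[...,0]-.522,C[...,1]+.041)<.03); print('rim z',d.sum(),np.median(C[d][:,2]))
E
```

```text
t19 41 66 post top z 0.11059402512903149 rel [-49.88644169   2.01545583] head z 0.0926531024905311
bar z 39 0.07722141265737115
rim z 179 0.07029352675542455
s17 30 20 post top z 0.10721891626151642 rel [-49.14025827   1.5274582 ] head z 0.09094186118088188
bar z 65 0.07591912226180841
rim z 29 0.06737300833372473
```

The depth check puts the post 49.9 mm behind the spindle axis (50 nominal), the rim at 70 mm and the post top at 111 mm. All three match the seated, home state, and nothing touches the robot.

```bash
python3 - <<'E'
from station import *
print(close_job())
E
```

```text
the job is handed in; nothing more can be done
None
```

I put the leftmost brown drum, rim up, onto the green base's spindle and pressed the clip into the groove. I then let go, backed the arm off and handed the job in at about 33 s. No verdict was given.

**Drum:** In the last top-view depth check, the rim was at 70.3 mm (70 expected), so the drum is fully down on the collar.

**Clip:** The push peaked at about 18 N before it snapped on. After that I saw at most about 9 N with the bridge against the spindle and no further travel, so I stopped below the suggested 12–25 N. Force was only read at the end of each one-second call, so brief peaks would not show.
- **Position:** the top view puts the grip post 49.9 mm from the spindle axis (50 expected) and the post top at 110.6 mm (111 expected). The clip held after release.

**Disagreements:**
- Pixel estimates in the top view suggested the clip was about 0.8–1 mm short of home. The side view gave 49.1 mm for the post, with heights 2–4 mm low. Neither is outside the 2.5 mm tolerance beyond camera error.
- My spindle position worked out from the arm's own readings was about 3 mm off from where the clip actually stopped, so I relied on the force and camera checks.
- The post sits about 2 mm to one side, which I read as a clip turned roughly 2°.

**Other things on the bench:** they looked undisturbed in the last full side view. I did not measure their positions.

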